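Clamp a flow meter and work the marking plunger

TASK

Put the hand flow meter into the pocket of the marking jig, its display end under the clamp and its knob end towards the plunger (swing the clamp open first if you find it closed). Swing the clamp over centre down onto the meter, push the plunger fully home and let it spring back, with the clamp closed the whole time that the plunger is in; then swing the clamp fully open again and leave the meter lying in the pocket. Do not shift or knock over the bottle, the beaker or the calculator.

Things in the scene. Friction and masses are not known exactly. Their poses are not given: they have to be found in the camera images.
- jig: Fixed marking jig, aluminium plate 253 x 110 x 12 mm on the bench. Origin on the bench under the pocket's middle; x along the jig from plunger to clamp, z up. Along x (mm): plunger face -180 at rest; plunger housing -132 to -92 (44 wide, top 56 high); pocket -64 to 64; clamp pedestal of two steel cheeks 73 to 103 (38 wide over both, top 66 high).
- pocket_floor (a point): Middle of the pocket's flat floor, 12 mm above the bench, axes as the jig. The pocket is bounded by black corner guides 10 mm high that leave room 128 mm along x and 70 mm along y; on the long sides there are no guides within 38 mm of the middle, so fingers fit there.
- clamp_pivot (a point): Pivot of the clamp, 88 mm along the jig's x from its origin, 52 mm above the bench; the clamp turns about the jig's y axis. A spring throws it over centre (at about 0.9 rad) to the nearer end, up to 0.27 Nm: closed fingers can push it over, on the back of the arm to close it, on the pocket side of the handle to open it.
- clamp (a joint): Angle of the L-shaped steel clamp lever (rad), arm and handle about square to each other. 0 = open: arm upright, leaning 0.18 past vertical away from the pocket, handle out along the jig's +x, sloping 0.32 down. 1.75 = closed on the meter: arm level, pointing to the jig's -x over the pocket, handle up, leaning 0.14 to +x. 1.85 = closed on an empty pocket. May start open or closed.
- clamp_pad (a point): Centre of the underside of the clamp's black pad (16 mm across), 58 mm out along the arm from the pivot and 12 mm below its centre line. The arm is 68 mm long from the pivot, 16 mm wide, 10 mm thick.
- handle_end (a point): Free end of the clamp handle, on its centre line, 80 mm from the pivot; the grey grip, 18 mm across, covers the handle from 28 to 80 mm from the pivot.
- plunger (a joint): Travel of the sprung plunger (m): 0 = out at rest, 0.030 = fully home against its stop. It takes about 4 N to start it and 12 N to hold it fully home; it springs back when let go.
- plunger_face (a point): Centre of the outer push face of the plunger's round grey head (48 mm across, 12 mm thick, upright disc), 34 mm above the bench. It is pushed along the jig's +x.
- meter: Hand flow meter, a yellow case 120 x 62 x 28 mm, 0.22 kg or so, with a round black knob (26 mm across, 10 mm high) on top. Origin at the centre of its underside; x along its length towards the display end, the knob stands 22 mm towards -x, z up. Grasp across its 62 mm width.
- meter_display (a point): Point on top of the meter at the middle of its display, 30 mm from the centre along its +x, 28 mm above its underside.
- bottle: Amber laboratory bottle with a black cap, 58 mm across, 118 mm tall, standing loose near the jig; origin at the centre of its base. To be left alone.
- beaker: Empty clear beaker, 64 mm across, 82 mm tall, standing loose near the jig; origin at the centre of its base. To be left alone.
- calculator: Grey pocket calculator 120 x 68 x 13 mm lying on the bench; origin at the centre of its underside, x along its length. To be left alone.
There are look-alikes about, which are no part of the job. Several things look just like the meter: the one meant starts farthest to the robot's right.

How it is judged:
By the outcome, as a careful person would: the job done as asked, in the order asked, and still so for the second after the job is handed in, with the robot touching nothing.
It also fails if it takes over 72 s, if anything falls off the work surface, if the arm or the gripper's body presses on something with over 40 N, if the wrist force passes 120 N, or if a joint passes its speed limit or range.

ROBOT

A 6-joint arm with a two-finger parallel gripper is mounted at the origin on a cart in front of the work surface, level with it; the furniture and walls round the work are solid. World frame = base frame: x ahead of the robot, y to its left, z up, the work surface at z = 0. Lengths are in m, angles in rad, forces in N, time in s.
With the tool pointing down it reaches from about 0.35 to 0.8 m from the base axis. Payload 7.3 kg.
Tool frame: the origin (TCP) lies midway between the tips of the shut fingers; the grasp point (between the pads) lies 19 mm behind it; y points along the fingers, x is the direction in which the jaws open and shut, and the axes are right-handed (so a half turn about y gives the same grasp; the last joint's range is limited). The gripper opens to 85 mm and grips with 20 to 120 N. Pads are 22 mm wide; open, the fingers measure 114 mm over their backs; the gripper's body (76 mm by 85 mm) begins 54 mm behind the grasp point. The pads swing forward as they close: fully open they stand 13 mm farther back than shut.
Start: joints at [-1.472, 0.342, 1.524, -0, 1.275, -0.146], TCP at [0.127, -0.509, 0.231] pointing down, gripper open.
Joint ranges: [-2.53, 2.53], [-0.77, 2.02], [0.04, 2.7], [-1, 4.14], [0.28, 2.66], [-3.11, 3.11]. Speed limits (rad/s): [2.57, 2.57, 3.14, 3.14, 3.14, 3.14].

INTERFACE

Orientations are given as a unit quaternion [x, y, z, w].
In Python, from bench import state, camera, job_done, look_for gives the robot as it stands.
- The arm moves only by the tool servo_tool, never from a script. Its argument "rows" is a list of rows, each a list of 7 numbers: the closure, from 0 (fully open) to 1 (shut), then the shift along the tool's x, y, z in units of 0.075 m (1.0 is 0.075 m), then the turn, a rotation vector about the tool's x, y, z in units of 45 degrees (1.0 is 45 degrees). A call has 1 to 20 rows; each row shifts and turns the commanded pose from where the row before left it, along the tool's axes as they then stand; what a row does not reach is not made up. A row lasts 1/8 s, in which the tool goes at most 62.5 mm and 10.7 degrees, less where a joint would pass 70% of its speed; a pose out of reach is approached as far as the arm can. A call with a number of a shift or a turn outside -1 to 1 is refused whole. A call with a gripper value outside its range is refused whole. The fingers move at their own pace and stop on an object; "squeeze" is the grip in N (left out, the last holds). Time passes only in rows, so rows that do not move let the fingers close. It gives the time, the measured TCP pose, the force and the opening at its end, in the units of the state.
- state(): the state, without advancing time (a new reading comes with each control period).
- camera(name): name is "side" or "top"; returns a dict with "img" (384x512x3 uint8, red, green, blue), "mtx" (3x3 intrinsics, pixels), "rvec" (rotation vector, rad) and "tvec" (3), from world to camera coordinates, as OpenCV has them. Camera axes: x right, y down, z forward; pixel columns grow to the right and rows downward; lengths in m; the calibration is good to about 2 mm. A picture is of the moment at which its call begins. There is no depth.
- job_done(): hands the job in, once; it reports no verdict.
Trained networks look in a picture, given as the dict that the camera call returned (one of the last four; its "shot" number tells which), for a name from the list of things; names that differ only in an ending like _2 or _b are one class to them, and where a whole thing is asked for, a point or a joint stands for the part that bears it (a point fixed in the world has none). Each returns a list of dicts, best first, with "score" (0 to 1); they miss things now and then, are a little off and sometimes report something else, mostly with a low value. They report only what shows in the picture. A call takes as long as a camera call. They do not tell look-alikes from the thing itself.
- look_for(query, picture): "xy" ([column, row] in pixels, amid what is visible of it).
The state is a dict: "time_s": time; "joint_pos": joint angles; "joint_velocities": joint speeds; "joint_efforts": joint torques, N m; "tool_pos": TCP position; "ee_rot": TCP orientation; "wrist_force": force on the tool from outside, world axes, zero at the start; "wrist_torque": the same for the moment, N m; "finger_gap": finger opening in m.
Only numpy, scipy, OpenCV 4.12 (cv2) and the standard library are available. Lean on these libraries where they do the work, as an engineer would, in place of code of your own. Each camera call takes 0.05 s, during which the arm holds its last target.

## Working session

There is one attempt and no reset: what is moved stays moved. The work goes in short steps, Python scripts to look and compute and a tool call to move; the robot and the scene stay as the last step left them, time stands still between calls to the robot, and variables do not carry over. Pictures are saved under pics/ and viewed, and the job is handed in when it is done.

Besides the shell and the picture viewer there is one more tool, called after "Emit:" as name(argument=value, ...) on one line, values as JSON. servo_tool: Moves the arm, as the interface text tells. Its arguments: {"type":"object","properties":{"rows":{"type":"array"},"squeeze":{"type":"number"}},"required":["rows"]}

```bash
mkdir -p pics; ls; cat > h.py <<'E'
import numpy as np,cv2
from bench import state,camera,job_done,look_for
from scipy.spatial.transform import Rotation as R
def ray(p,xy):
    Rm,_=cv2.Rodrigues(np.array(p['rvec'],float)); t=np.array(p['tvec'],float).ravel()
    c=-Rm.T@t; d=Rm.T@np.linalg.inv(np.array(p['mtx']))@np.array([xy[0],xy[1],1.]); return c,d
def at_z(p,xy,z):
    c,d=ray(p,xy); return c+d*(z-c[2])/d[2]
def proj(p,X):
    return cv2.projectPoints(np.array(X,float).reshape(-1,3),np.array(p['rvec'],float),np.array(p['tvec'],float),np.array(p['mtx'],float),None)[0].reshape(-1,2)
def save(p,n,s=1.5):
    cv2.imwrite('pics/'+n,cv2.resize(p['img'][:,:,::-1],None,fx=s,fy=s,interpolation=cv2.INTER_CUBIC))
E
python3 - <<'E'
from h import *
print(state())
for n in('top','side'):
    p=camera(n); save(p,n+'0.png'); print(n,ray(p,(256,192)))
    for q in('jig','meter','bottle','beaker','calculator','clamp','plunger','clamp_pad','handle_end','plunger_face','pocket_floor','meter_display'):
        print(q,[(np.round(r['xy'],1).tolist(),round(r['score'],2)) for r in look_for(q,p)])
E
```

```text
pics
{'time_s': 0.0, 'joint_pos': array([-1.47200262e+00,  3.42713212e-01,  1.52503380e+00,  2.36139825e-05,
        1.27541009e+00, -1.45978335e-01]), 'joint_velocities': array([-5.25403029e-04,  6.80764624e-04,  1.41384475e-03, -3.55908861e-05,
       -5.69267361e-04,  9.67479969e-04]), 'joint_efforts': array([-9.14114071e-05, -4.33676898e+01, -2.46010244e+01, -1.48165295e-04,
        7.79800233e-03,  9.38624112e-06]), 'tool_pos': array([ 0.12722457, -0.50892789,  0.23062505]), 'ee_rot': array([-0.55689304,  0.43559751, -0.43484551,  0.55770452]), 'wrist_force': array([ 0.06566017,  0.18842631, -0.11817441]), 'wrist_torque': array([0.00965453, 0.00934603, 0.01439432]), 'finger_gap': 0.08539302603251263}
top (array([0.19674335, 0.08998878, 1.82316593]), array([ 0.23390807, -0.06899226, -0.97000656]))
jig [([268.6, 219.0], 0.87)]
meter [([242.4, 143.9], 0.94)]
bottle [([300.5, 185.6], 0.78)]
beaker [([255.4, 190.1], 0.71)]
calculator [([182.0, 255.4], 0.62)]
clamp [([305.9, 207.1], 0.72), ([246.6, 221.6], 0.55)]
plunger [([305.7, 203.7], 0.38)]
clamp_pad [([302.5, 200.3], 0.69)]
handle_end [([244.9, 227.4], 0.54)]
plunger_face [([304.9, 207.5], 0.47), ([267.7, 216.7], 0.35)]
pocket_floor [([266.8, 216.5], 0.72)]
meter_display [([241.6, 136.6], 0.94), ([350.9, 202.3], 0.9)]
side (array([-0.32989362,  0.37869713,  1.07212074]), array([ 0.6681886 , -0.27979606, -0.68949959]))
jig [([275.1, 221.5], 0.7), ([364.5, 198.9], 0.27)]
meter [([241.5, 169.6], 0.79), ([359.8, 197.9], 0.71)]
bottle [([300.1, 187.2], 0.76)]
beaker [([258.8, 197.6], 0.87)]
calculator [([189.8, 266.7], 0.78), ([255.0, 222.0], 0.74)]
clamp [([255.0, 222.0], 0.68)]
plunger [([309.9, 199.8], 0.58)]
clamp_pad [([254.6, 222.9], 0.61)]
handle_end [([257.5, 222.3], 0.43)]
plunger_face [([309.0, 198.2], 0.53)]
pocket_floor [([277.3, 221.7], 0.71)]
meter_display [([239.9, 167.5], 0.64), ([360.6, 196.1], 0.62)]
```

View pics/top0.png

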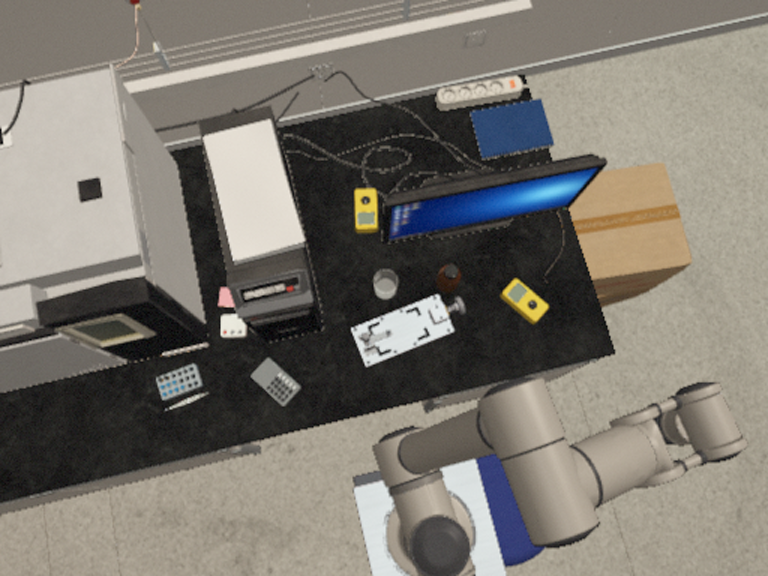

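View pics/side0.png

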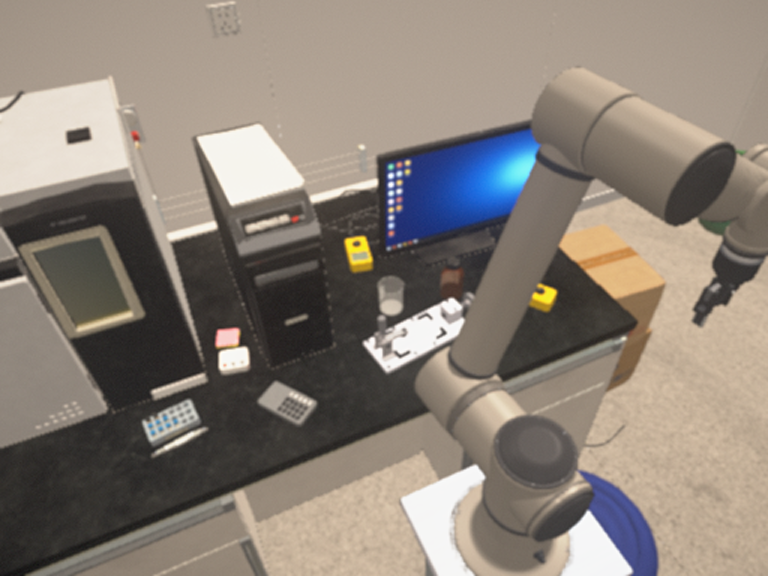

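```bash
python3 - <<'E'
from h import *
for n in('top','side'):
    p=camera(n); 
    c=p['img'][110:310,140:400] 
    cv2.imwrite('pics/%s_crop.png'%n,cv2.resize(c[:,:,::-1],None,fx=3,fy=3,interpolation=cv2.INTER_CUBIC))
    print(at_z(p,(242,144),.028),at_z(p,(351,202),.028))
E
```

```text
[ 0.84017343 -0.02978238  0.028     ] [ 0.50221989 -0.39414719  0.028     ]
[ 1.00056119 -0.1172725   0.028     ] [ 0.47326208 -0.35149937  0.028     ]
```

View pics/top_crop.png

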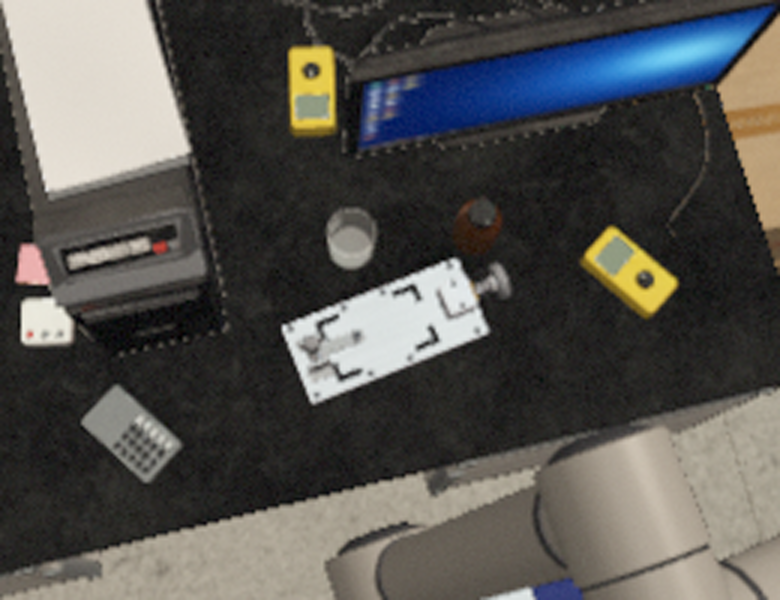

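View pics/side_crop.png

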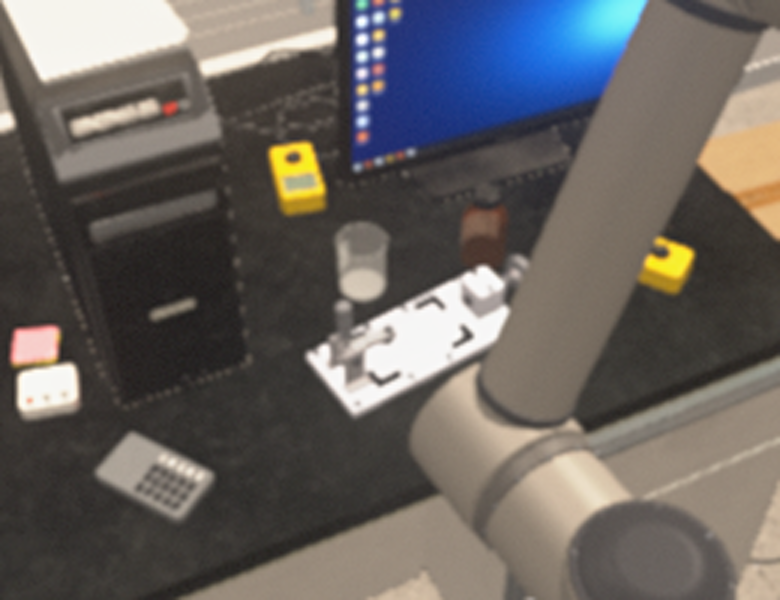

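The top crop shows the clamp closed (arm over the pocket, handle up, around crop 330,345) with the plunger at the right end (crop 495,280). The wanted meter is the near-right one (crop 630,270), display towards upper-left. Next I measure the poses by rectifying.

```bash
cat >> h.py <<'E'
def rect(p,z,x0,x1,y0,y1,s=2000):
    # rectified: col = (y1-y)*s, row=(x1-x)*s
    w,hh=int((y1-y0)*s),int((x1-x0)*s)
    W=np.array([[x1,y1,z],[x1,y0,z],[x0,y0,z],[x0,y1,z]]); 
    H=cv2.getPerspectiveTransform(np.array([[0,0],[w,0],[w,hh],[0,hh]],np.float32),proj(p,W).astype(np.float32))
    return cv2.warpPerspective(p['img'],H,(w,hh),flags=cv2.INTER_CUBIC|cv2.WARP_INVERSE_MAP)
E
python3 - <<'E'
from h import *
for n in('top','side'):
    p=camera(n)
    x0,x1,y0,y1=.3,.75,-.5,.25
    # white plate
    for nm,z,f in(('jig',.012,lambda h:(h[...,1]<60)&(h[...,2]>170)),('meter',.028,lambda h:(h[...,0]>15)&(h[...,0]<35)&(h[...,1]>150)&(h[...,2]>120))):
        im=rect(p,z,x0,x1,y0,y1,1000); cv2.imwrite(f'pics/r_{n}_{nm}.png',im[:,:,::-1])
        m=f(cv2.cvtColor(im,cv2.COLOR_RGB2HSV)).astype(np.uint8)
        m=cv2.morphologyEx(m,cv2.MORPH_CLOSE,np.ones((9,9)))
        cs,_=cv2.findContours(m,cv2.RETR_EXTERNAL,cv2.CHAIN_APPROX_NONE)
        for c in sorted(cs,key=cv2.contourArea)[::-1][:3]:
            r=cv2.minAreaRect(c); b=cv2.boxPoints(r)
            print(n,nm,cv2.contourArea(c),'ctr',x1-r[0][1]/1000,y1-r[0][0]/1000,r[1],r[2],[(round(x1-v/1000,3),round(y1-u/1000,3)) for u,v in b])
E
```

```text
top jig 27257.0 ctr 0.5141602783203125 -0.059790893554687474 (110.85809326171875, 255.62109375) 81.43086242675781 [(np.float32(0.55), np.float32(0.075)), (np.float32(0.588), np.float32(-0.178)), (np.float32(0.478), np.float32(-0.194)), (np.float32(0.44), np.float32(0.058))]
top jig 2062.5 ctr 0.31 0.1725 (18.0, 155.0) 90.0 [(np.float32(0.319), np.float32(0.25)), (np.float32(0.319), np.float32(0.095)), (np.float32(0.301), np.float32(0.095)), (np.float32(0.301), np.float32(0.25))]
top jig 1410.5 ctr 0.31 -0.01150000000000001 (18.0, 93.0) 90.0 [(np.float32(0.319), np.float32(0.035)), (np.float32(0.319), np.float32(-0.058)), (np.float32(0.301), np.float32(-0.058)), (np.float32(0.301), np.float32(0.035))]
top meter 7657.5 ctr 0.5117307434082031 -0.39065380859375 (119.75152587890625, 68.12773132324219) 56.0702018737793 [(np.float32(0.542), np.float32(-0.329)), (np.float32(0.58), np.float32(-0.385)), (np.float32(0.481), np.float32(-0.452)), (np.float32(0.443), np.float32(-0.396))]
side jig 26743.0 ctr 0.5128720397949219 -0.0708021240234375 (117.02238464355469, 281.9712829589844) 81.34745788
[... 299 characters left out ...]
34), np.float32(-0.04)), (np.float32(0.445), np.float32(-0.117)), (np.float32(0.318), np.float32(-0.134)), (np.float32(0.308), np.float32(-0.057))]
side jig 2369.0 ctr 0.628 -0.03899999999999998 (53.75871658325195, 55.65608215332031) 18.434947967529297 [(np.float32(0.61), np.float32(-0.005)), (np.float32(0.663), np.float32(-0.022)), (np.float32(0.646), np.float32(-0.073)), (np.float32(0.593), np.float32(-0.056))]
side meter 4472.5 ctr 0.4735028991699219 -0.40323120117187505 (57.09347915649414, 95.37083435058594) 53.74616622924805 [(np.float32(0.468), np.float32(-0.348)), (np.float32(0.525), np.float32(-0.425)), (np.float32(0.479), np.float32(-0.459)), (np.float32(0.422), np.float32(-0.382))]
```

View pics/r_top_jig.png

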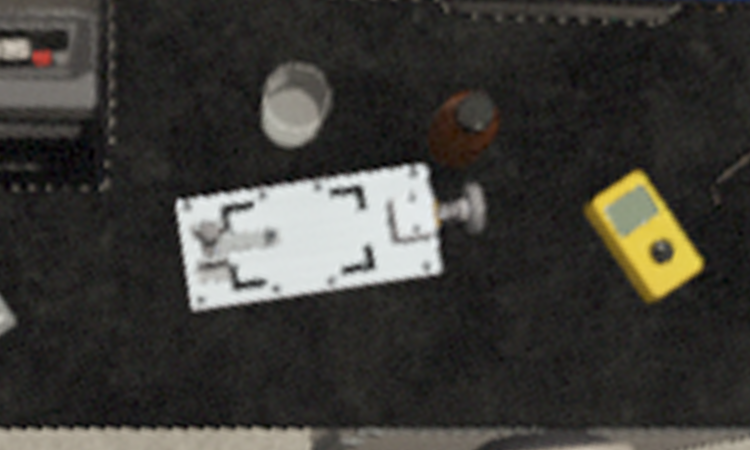

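View pics/r_side_jig.png

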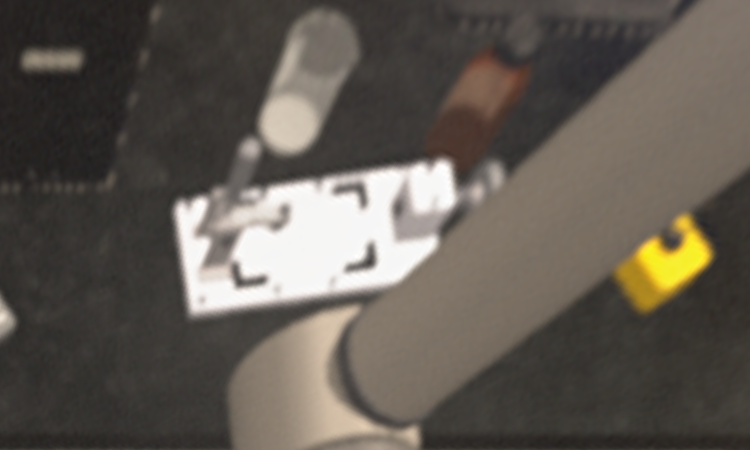

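```bash
cat >> h.py <<'E'
def fr(x,y,yaw):
    c,s=np.cos(yaw),np.sin(yaw)
    return lambda P:(np.array(P,float).reshape(-1,3)@np.array([[c,s,0],[-s,c,0],[0,0,1]])+[x,y,0])
def box(x0,x1,y0,y1,z): return [[x0,y0,z],[x1,y0,z],[x1,y1,z],[x0,y1,z]]
def over(p,polys,name,roi,s=4):
    u0,v0,u1,v1=roi
    im=cv2.resize(np.ascontiguousarray(p['img'][v0:v1,u0:u1,::-1]),None,fx=s,fy=s,interpolation=cv2.INTER_CUBIC)
    for P,col in polys:
        q=((proj(p,P)-[u0,v0]+.5)*s-.5).round().astype(int)
        cv2.polylines(im,[q],True,col,1)
    cv2.imwrite('pics/'+name,im)
E
python3 - <<'E'
from h import *
print('toolx',R.from_quat(state()['ee_rot']).as_matrix().round(3).tolist())
J=fr(.5129,-.0514,np.radians(98.57)); M=fr(.5132,-.3928,np.radians(34.0))
for n,roi in(('top',(220,170,400,300)),('side',(230,170,390,290))):
    p=camera(n)
    P=[(J(box(-135,118,-55,55,12)*np.array(1e-3)),(0,0,255)),(J(np.array(box(-64,64,-35,35,22))*1e-3),(0,255,0)),(J(np.array(box(-132,-92,-22,22,56))*1e-3),(255,0,0)),(J(np.array(box(73,103,-19,19,66))*1e-3),(255,0,255)),
     (M(np.array(box(-60,60,-31,31,28))*1e-3),(0,0,255)),(M(np.array(box(-60,60,-31,31,0))*1e-3),(255,0,0))]
    a=np.linspace(0,6.28,24); P.append((J(np.c_[-.180+0*a,.024*np.cos(a),.034+.024*np.sin(a)]),(0,0,255)))
    P.append((M(np.c_[-.022+.013*np.cos(a),.013*np.sin(a),.038+0*a]),(0,0,255)))
    over(p,P,'ov_'+n+'.png',roi)
    for q in('bottle','beaker','calculator'):
        r=look_for(q,p)[0]['xy']; print(n,q,r,at_z(p,r,{'bottle':.059,'beaker':.041,'calculator':.013}[q]).round(3))
E
```

```text
toolx [[0.242, 0.0, 0.97], [-0.97, -0.0, 0.242], [0.0, -1.0, -0.0]]
top bottle [294.1, 186.6] [ 0.609 -0.186  0.059]Traceback (most recent call last):
  File "<stdin>", line 12, in <module>
IndexError: list index out of range
```

View pics/ov_top.png

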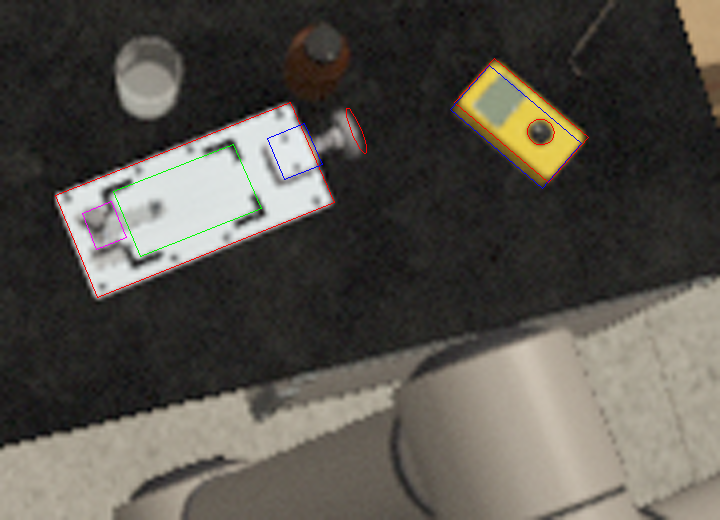

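The top overlay fits the plate, pocket, housing, plunger head and meter (top rectangle with knob at crop 540,131) to about 1–2 mm. Next the side view and the bottle.

```bash
python3 - <<'E'
from h import *
J=fr(.5129,-.0514,np.radians(98.57)); M=fr(.5132,-.3928,np.radians(34.0))
a=np.linspace(0,6.28,24)
p=camera('top'); q=camera('side')
def tri(a,b):
    c1,d1=ray(p,a);c2,d2=ray(q,b); A=np.c_[d1,-d2]; t=np.linalg.lstsq(A,c2-c1,rcond=None)[0]; return (c1+d1*t[0]+c2+d2*t[1])/2
# bottle base/cap guesses
B=(.607,-.186); K=(.625,-.03)
for n,pp,roi in(('top',p,(220,160,400,290)),('side',q,(230,150,390,270))):
    P=[(J(np.array(box(-135,118,-55,55,12))*1e-3),(0,0,255)),(J(np.array(box(-64,64,-35,35,12))*1e-3),(0,255,0)),(J(np.array(box(-132,-92,-22,22,56))*1e-3),(255,0,0)),
     (M(np.array(box(-60,60,-31,31,28))*1e-3),(0,0,255)),(J(np.c_[-.180+0*a,.024*np.cos(a),.034+.024*np.sin(a)]),(0,0,255))]
    for z in(0,.085): P.append((np.c_[B[0]+.029*np.cos(a),B[1]+.029*np.sin(a),z+0*a],(0,255,255)))
    for z in(0,.082): P.append((np.c_[K[0]+.032*np.cos(a),K[1]+.032*np.sin(a),z+0*a],(255,255,0)))
    # closed lever arm + handle lines, 1.85
    th=1.85; piv=np.array([.088,0,.052]); 
    ad=np.array([np.sin(.18-th),0,np.cos(.18-th)]); hd=np.array([np.cos(-.32+th),0,np.sin(-.32+th)])
    P.append((J([piv+.068*ad,piv,piv+.08*hd,piv]),(0,255,255)))
    over(pp,P,'ov2_'+n+'.png',roi)
E
```

```text
(no output)
```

View pics/ov2_top.png

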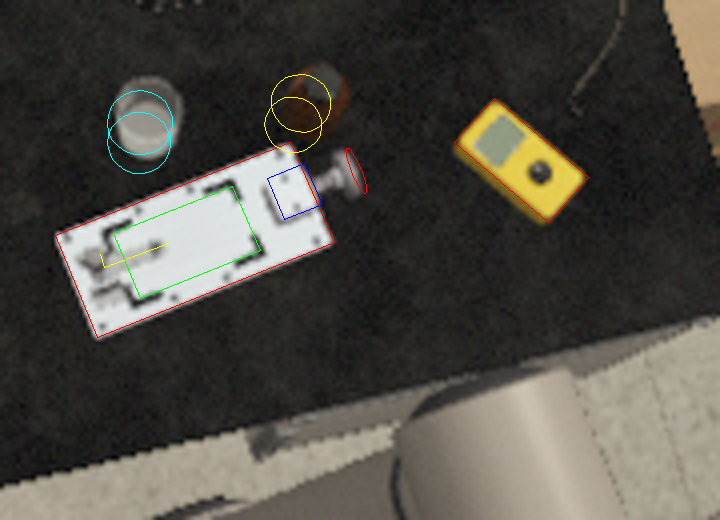

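View pics/ov2_side.png

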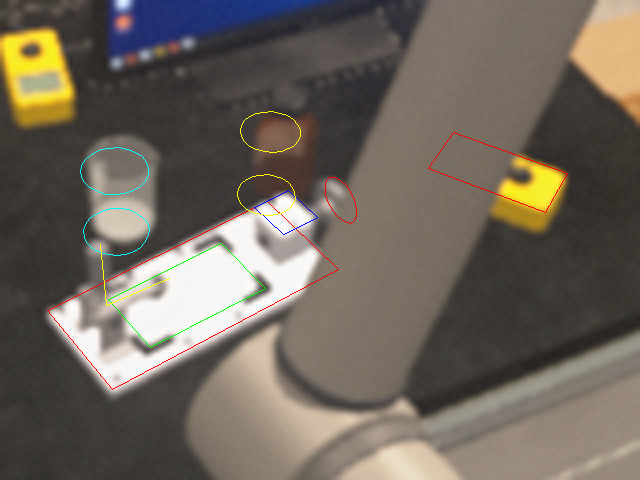

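The handle is up (side crop about 100,245) and the arm lies over the pocket, so the clamp is closed. The side camera disagrees with the top one by 3–5 mm at the jig, and I'll check that against the gripper. First: turn, shut the fingers and go above the jig.

Emit:
servo_tool(rows=[[1,0,0,0,0,-0.188,0],[1,0,0,0,0,-0.188,0],[1,0,0,0,0,-0.188,0],[1,0,0,0,0,-0.188,0],[1,0,0,0,0,-0.188,0],[1,0,0,0,0,-0.188,0],[1,0,0,0,0,-0.188,0],[1,0,0,0,0,-0.188,0],[1,0,0,0,0,-0.188,0],[1,0,0,0,0,-0.188,0]])

```text
time_s: 3.0
tool_pos: [0.1273, -0.5094, 0.2313]
ee_rot: [0.705, 0.055, -0.055, -0.705]
wrist_force: [-0.4, 0.1, -0.3]
finger_gap: -0.0
```

Emit:
servo_tool(rows=[[1,0.375,0,0.375,0,0,0],[1,0.375,0,0.375,0,0,0],[1,0.375,0,0.375,0,0,0],[1,0.375,0,0.375,0,0,0],[1,0.375,0,0.375,0,0,0],[1,0.375,0,0.375,0,0,0],[1,0.375,0,0.375,0,0,0],[1,0.375,0,0.375,0,0,0],[1,0.375,0,0.375,0,0,0],[1,0.375,0,0.375,0,0,0],[1,0.375,0,0.375,0,0,0],[1,0.375,0,0.375,0,0,0],[1,0.375,0,0.375,0,0,0],[1,0.375,0,0.375,0,0,0],[1,0.375,0,0.375,0,0,0],[1,0.375,0,0.375,0,0,0]])

```text
time_s: 5.0
tool_pos: [0.5054, 0.0042, 0.2314]
ee_rot: [0.705, 0.053, -0.053, -0.705]
wrist_force: [0.3, 0.1, -0.0]
finger_gap: -0.0002
```

```bash
cat >> h.py <<'E'
JP=(.5129,-.0514,np.radians(98.57))
def tgt(pos,yaw=None,s=None):
    "yaw: world angle of tool x (tool pointing down); prints shift (after turn) and turn in units"
    s=s or state(); Rm=R.from_quat(s['ee_rot']); 
    if yaw is not None:
        c,q=np.cos(yaw),np.sin(yaw); Rt=R.from_matrix(np.array([[c,0,-q],[q,0,c],[0,-1,0]]))
    else: Rt=Rm
    print('pos',s['tool_pos'].round(4),'turn first',((Rm.inv()*Rt).as_rotvec()/np.radians(45)).round(3),'then shift',(Rt.inv().apply(np.array(pos)-s['tool_pos'])/.075).round(3))
def st(J=None):
    s=state(); d=np.array(s['tool_pos'])[:2]-JP[:2]; c,q=np.cos(JP[2]),np.sin(JP[2])
    print('t',round(s['time_s'],2),'tcp',s['tool_pos'].round(4),'jig',(np.array([d@[c,q],d@[-q,c]])*1e3).round(1),'F',s['wrist_force'].round(1),'gap',round(s['finger_gap'],4),'Rm',R.from_quat(s['ee_rot']).as_matrix().round(3).tolist())
E
python3 - <<'E'
from h import *
st()
s=state()
for n in('top','side'):
    p=camera(n); save(p,n+'1.png'); u=proj(p,[s['tool_pos']])[0]; print(n,u)
    u0,v0=int(u[0])-80,int(u[1])-60
    J=fr(*JP)
    over(p,[(np.array(s['tool_pos'])+[[0,0,0],[.003,0,0]],(0,0,255)),(J(np.array(box(-135,118,-55,55,12))*1e-3),(0,0,255))],'ov3_%s.png'%n,(u0,v0,u0+160,v0+120),5)
E
```

```text
t 5.0 tcp [0.5054 0.0042 0.2314] jig [56.1 -0.9] F [ 0.3  0.1 -0. ] gap -0.0002 Rm [[0.989, 0.0, -0.15], [0.15, -0.0, 0.989], [0.0, -1.0, -0.0]]
top [253.44710537 214.06516725]
side [262.75733262 185.02325189]
```

View pics/ov3_top.png

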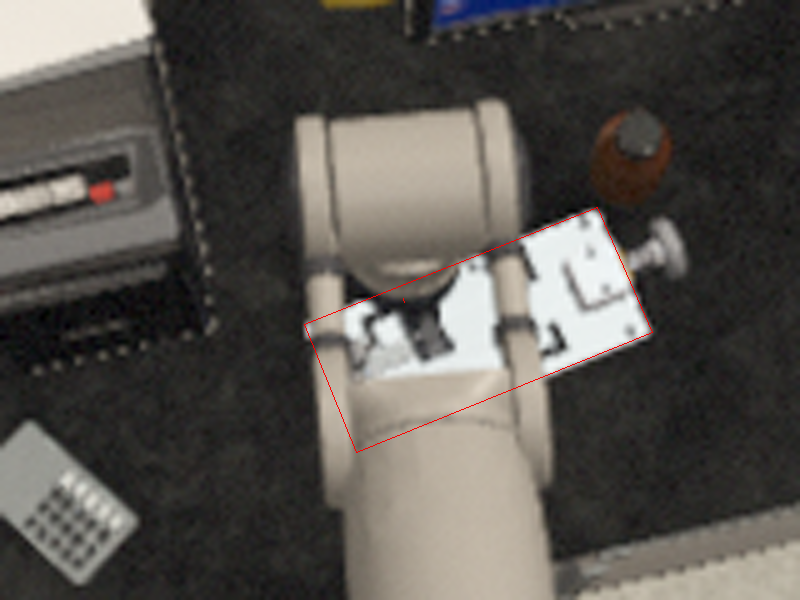

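View pics/ov3_side.png

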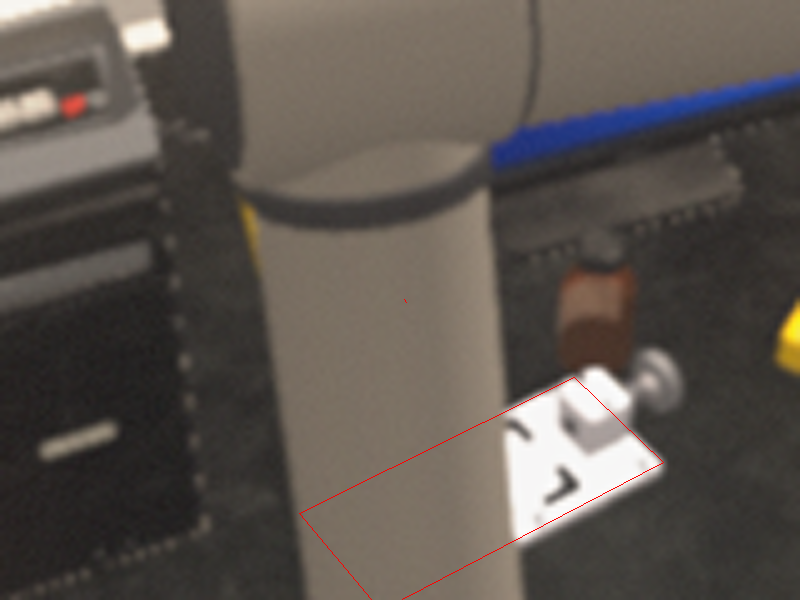

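The top view (crop 404,300 marks the TCP) shows the arm over the jig, with the fingers hidden by the wrist in both views. I'll carry on by touch and go down beside the handle.

Emit:
servo_tool(rows=[[1,0,0.4,0,0,0,0],[1,0,0.4,0,0,0,0],[1,0,0.4,0,0,0,0],[1,0,0.35,0,0,0,0],[1,0,0.2,0,0,0,0],[1,0,0,0,0,0,0]])

```text
time_s: 5.85
tool_pos: [0.5041, 0.0027, 0.0995]
ee_rot: [-0.705, -0.052, 0.054, 0.705]
wrist_force: [0.1, 0.7, 0.4]
finger_gap: 0.0004
```

```bash
python3 - <<'E'
from h import *
st()
s=state()
for n in('top',):
    p=camera(n); u=proj(p,[s['tool_pos']])[0]; print(n,u)
    u0,v0=int(u[0])-80,int(u[1])-60
    J=fr(*JP)
    over(p,[(np.array(s['tool_pos'])+[[0,0,0],[.003,0,0]],(0,0,255)),(J(np.array(box(-135,118,-55,55,12))*1e-3),(0,0,255))],'ov4_%s.png'%n,(u0,v0,u0+160,v0+120),5)
E
```

```text
t 5.85 tcp [0.5041 0.0027 0.0995] jig [54.8  0.6] F [0.1 0.7 0.4] gap 0.0004 Rm [[0.989, -0.002, -0.15], [0.15, 0.0, 0.989], [-0.002, -1.0, 0.0]]
top [253.67454263 221.22219241]
```

View pics/ov4_top.png

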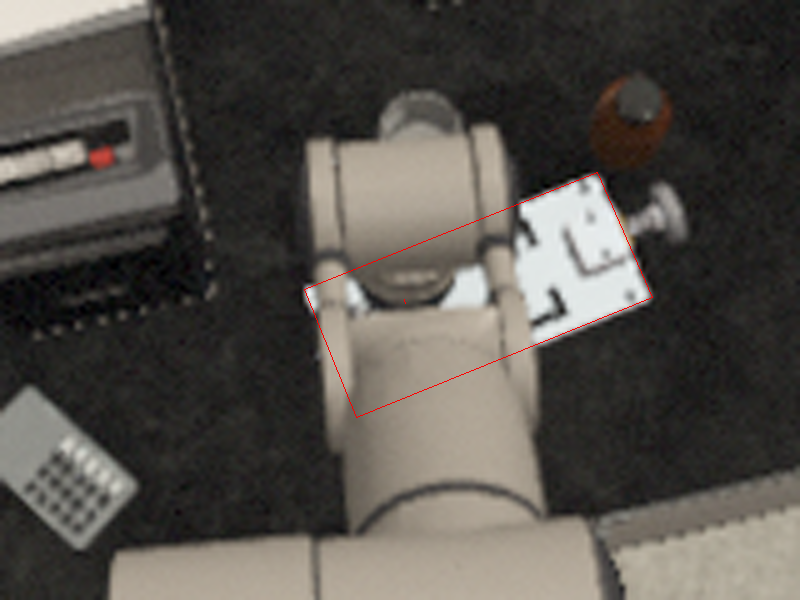

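The top view shows the wrist over the clamp; bottle, plunger and plate are in their old places. Now I push the handle open.

Emit:
servo_tool(rows=[[1,0,0.02,0.1,0,0,0],[1,0,0.02,0.1,0,0,0],[1,0,0.02,0.1,0,0,0],[1,0,0.03,0.1,0,0,0],[1,0,0.03,0.1,0,0,0],[1,0,0.03,0.1,0,0,0]])

```text
time_s: 6.65
tool_pos: [0.499, 0.0472, 0.0898]
ee_rot: [0.706, 0.054, -0.052, -0.704]
wrist_force: [0.6, -5.2, 3.6]
finger_gap: 0.0003
```

Emit:
servo_tool(rows=[[1,0,0.03,0.1,0,0,0],[1,0,0.03,0.1,0,0,0],[1,0,0.03,0.1,0,0,0],[1,0,0.03,0.1,0,0,0],[1,0,0,0,0,0,0]])

```text
time_s: 7.28
tool_pos: [0.4929, 0.078, 0.0794]
ee_rot: [-0.705, -0.053, 0.054, 0.705]
wrist_force: [-0.3, -0.5, 0.3]
finger_gap: -0.0003
```

```bash
python3 - <<'E'
from h import *
st()
E
```

```text
t 7.28 tcp [0.4929 0.078  0.0794] jig [130.9   0.4] F [-0.3 -0.5  0.3] gap -0.0003 Rm [[0.989, -0.001, -0.151], [0.151, 0.0, 0.989], [-0.001, -1.0, 0.0]]
```

Emit:
servo_tool(rows=[[1,0,-0.4,0,0,0,0],[1,0,-0.4,0,0,0,0],[1,0,-0.4,0,0,0,0],[1,0,-0.4,0,0,0,0],[0,0,0,0,0,0.18,0],[0,0,0,0,0,0.18,0],[0,0,0,0,0,0.18,0],[0,0,0,0,0,0.18,0],[0,0,0,0,0,0.18,0],[0,0,0,0,0,0.18,0],[0,0,0,0,0,0.18,0],[0,0,0,0,0,0.175,0]])

```text
time_s: 8.78
tool_pos: [0.4933, 0.0771, 0.1997]
ee_rot: [0.624, -0.333, 0.333, -0.624]
wrist_force: [0.2, -0.0, -0.6]
finger_gap: 0.0857
```

Emit:
servo_tool(rows=[[0,0.446,0,-0.274,0,0,0],[0,0.446,0,-0.274,0,0,0],[0,0.446,0,-0.274,0,0,0],[0,0.446,0,-0.274,0,0,0],[0,0.446,0,-0.274,0,0,0],[0,0.446,0,-0.274,0,0,0],[0,0.446,0,-0.274,0,0,0],[0,0.446,0,-0.274,0,0,0],[0,0.446,0,-0.274,0,0,0],[0,0.446,0,-0.274,0,0,0],[0,0.446,0,-0.274,0,0,0],[0,0.446,0,-0.274,0,0,0],[0,0,0,0,0,0,0]])

```text
time_s: 10.4
tool_pos: [0.5131, -0.396, 0.1989]
ee_rot: [0.624, -0.333, 0.333, -0.624]
wrist_force: [-0.2, 0.9, 0.6]
finger_gap: 0.0853
```

```bash
python3 - <<'E'
from h import *
st(); M=fr(.5132,-.3928,np.radians(34.0)); J=fr(*JP)
tgt([.5132,-.3928,.1],np.radians(-56))
a=np.linspace(0,6.28,24)
th=0; piv=np.array([.088,0,.052]); 
ad=np.array([np.sin(.18-th),0,np.cos(.18-th)]); hd=np.array([np.cos(-.32+th),0,np.sin(-.32+th)])
P=[(J(np.array(box(-135,118,-55,55,12))*1e-3),(0,0,255)),(J(np.array(box(-64,64,-35,35,12))*1e-3),(0,255,0)),(J([piv+.068*ad,piv,piv+.08*hd,piv]),(0,255,255)),
     (M(np.array(box(-60,60,-31,31,28))*1e-3),(0,0,255)),(J(np.c_[-.180+0*a,.024*np.cos(a),.034+.024*np.sin(a)]),(0,0,255))]
B=(.615,-.197); K=(.637,-.035)
for z in(0,.085): P.append((np.c_[B[0]+.029*np.cos(a),B[1]+.029*np.sin(a),z+0*a],(0,255,255)))
for z in(0,.082): P.append((np.c_[K[0]+.032*np.cos(a),K[1]+.032*np.sin(a),z+0*a],(255,255,0)))
P.append((np.array(state()['tool_pos'])+[[0,0,0],[.003,0,0]],(255,0,255)))
for n,roi in(('top',(220,160,400,290)),('side',(230,150,390,270))):
    over(camera(n),P,'ov5_'+n+'.png',roi)
E
```

```text
t 10.4 tcp [ 0.5131 -0.396   0.1989] jig [-340.8   51.2] F [-0.2  0.9  0.6] gap 0.0853 Rm [[0.557, -0.001, 0.83], [-0.83, -0.0, 0.557], [-0.0, -1.0, -0.001]]
pos [ 0.5131 -0.396   0.1989] turn first [ 0.001 -0.003 -0.   ] then shift [-0.035  1.318  0.026]
```

View pics/ov5_top.png

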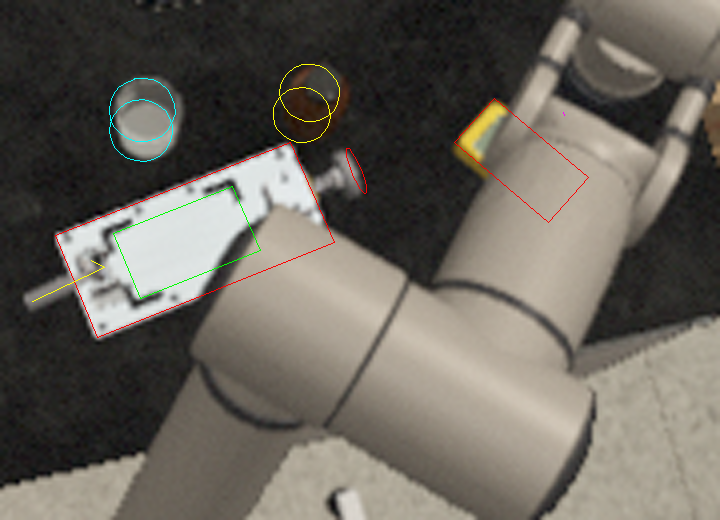

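View pics/ov5_side.png

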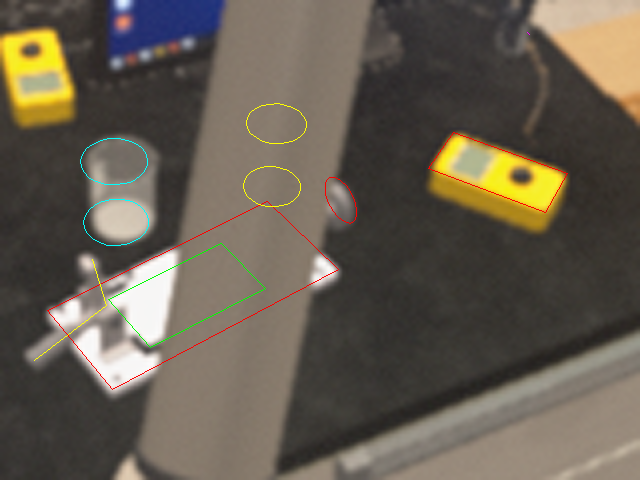

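The clamp is open now (handle out to top crop 30,300), and the meter outline fits in both views. I go down and grip.

Emit:
servo_tool(rows=[[0,-0.035,0.4,0.026,0,0,0],[0,0,0.4,0,0,0,0],[0,0,0.4,0,0,0,0],[0,0,0.4,0,0,0,0],[0,0,0.4,0,0,0,0],[0,0,0.3,0,0,0,0],[0,0,0.2,0,0,0,0],[0,0,0.15,0,0,0,0],[0,0,0,0,0,0,0],[1,0,0,0,0,0,0],[1,0,0,0,0,0,0],[1,0,0,0,0,0,0],[1,0,0,0,0,0,0],[1,0,0,0,0,0,0],[1,0,0,0,0,0,0]], squeeze=50)

```text
time_s: 12.38
tool_pos: [0.5146, -0.3908, 0.0023]
ee_rot: [0.625, -0.331, 0.332, -0.624]
wrist_force: [-0.3, -0.5, 6.0]
finger_gap: 0.0611
```

```bash
python3 - <<'E'
from h import *
st()
E
```

```text
t 12.38 tcp [ 0.5146 -0.3908  0.0023] jig [-335.8   48.9] F [-0.3 -0.5  6. ] gap 0.0611 Rm [[0.56, 0.002, 0.829], [-0.829, -0.002, 0.56], [0.002, -1.0, 0.0]]
```

Emit:
servo_tool(rows=[[1,0,-0.15,0,0,0,0],[1,0,-0.4,0,0,0,0],[1,0,-0.4,0,0,0,0],[1,0,-0.4,0,0,0,0],[1,0,-0.4,0,0,0,0],[1,0,-0.25,0,0,0,0],[1,0,0,0,0,-0.18,0],[1,0,0,0,0,-0.18,0],[1,0,0,0,0,-0.18,0],[1,0,0,0,0,-0.18,0],[1,0,0,0,0,-0.18,0],[1,0,0,0,0,-0.18,0],[1,0,0,0,0,-0.18,0],[1,0,0,0,0,-0.175,0],[1,0,0,0,0,0,0]])

```text
time_s: 14.25
tool_pos: [0.5138, -0.39, 0.1511]
ee_rot: [-0.705, -0.053, 0.053, 0.705]
wrist_force: [0.0, -0.4, -2.3]
finger_gap: 0.061
```

```bash
python3 - <<'E'
from h import *
st()
J=fr(*JP); tgt([*J([0.0023,0,0])[0][:2],.15],JP[2]-np.pi/2)
s=state(); yaw=JP[2]
# expected meter in hand
zax=R.from_quat(s['ee_rot']).as_matrix()[:,2]; c=s['tool_pos']-.0023*zax; M=fr(c[0],c[1],np.arctan2(zax[1],zax[0]))
zt=s['tool_pos'][2]-.0023+.028
for n,roi in(('top',(300,160,480,290)),('side',(330,120,490,240))):
    p=camera(n); over(p,[(M(np.array(box(-.06,.06,-.031,.031,zt))),(0,0,255)),(M(np.array(box(-.06,.06,-.031,.031,zt-.028))),(255,0,0))],'ov6_'+n+'.png',roi)
E
```

```text
t 14.25 tcp [ 0.5138 -0.39    0.1511] jig [-334.9   49.6] F [ 0.  -0.4 -2.3] gap 0.061 Rm [[0.989, -0.0, -0.149], [0.149, 0.0, 0.989], [-0.0, -1.0, 0.0]]
pos [ 0.5138 -0.39    0.1511] turn first [-0. -0. -0.] then shift [0.661 0.015 4.497]
```

View pics/ov6_top.png

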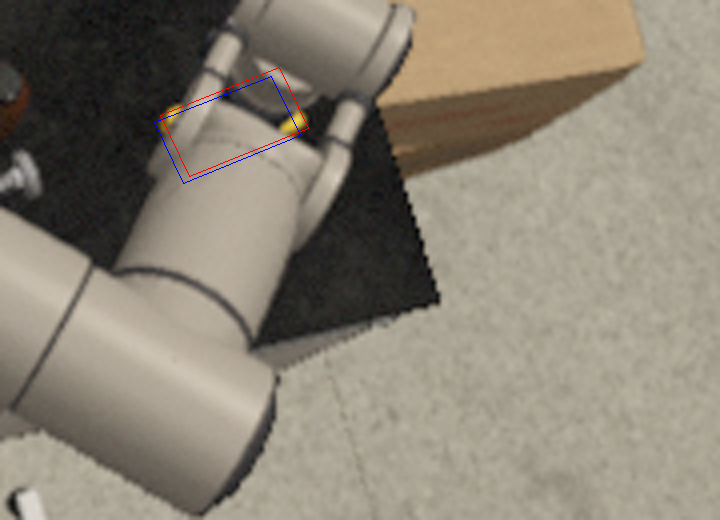

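View pics/ov6_side.png

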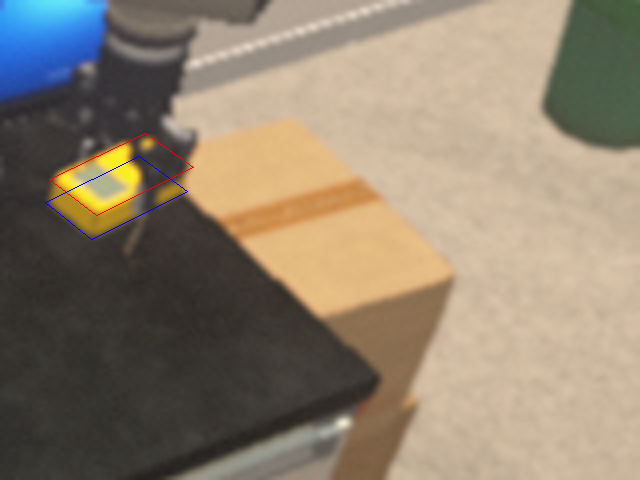

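The meter sits in the hand as predicted (wrist weight 2.3 N, outlines match in both views, display at side crop 105,180 pointing towards the clamp). Over to the pocket.

Emit:
servo_tool(rows=[[1,0.055,0,0.375,0,0,0],[1,0.055,0,0.375,0,0,0],[1,0.055,0,0.375,0,0,0],[1,0.055,0,0.375,0,0,0],[1,0.055,0,0.375,0,0,0],[1,0.055,0,0.375,0,0,0],[1,0.055,0,0.375,0,0,0],[1,0.055,0,0.375,0,0,0],[1,0.055,0,0.375,0,0,0],[1,0.055,0,0.375,0,0,0],[1,0.055,0,0.375,0,0,0],[1,0.055,0,0.375,0,0,0],[1,0,0,0,0,0,0],[1,0,0,0,0,0,0]])

```text
time_s: 16.1
tool_pos: [0.5125, -0.0495, 0.1512]
ee_rot: [0.705, 0.053, -0.053, -0.705]
wrist_force: [-0.4, 0.3, -1.0]
finger_gap: 0.0609
```

```bash
python3 - <<'E'
from h import *
st()
J=fr(*JP); tgt([*J([0.0023,0,0])[0][:2],.05],JP[2]-np.pi/2)
E
```

```text
t 16.1 tcp [ 0.5125 -0.0495  0.1512] jig [1.9 0.1] F [-0.4  0.3 -1. ] gap 0.0609 Rm [[0.989, 0.0, -0.149], [0.149, -0.001, 0.989], [0.0, -1.0, -0.001]]
pos [ 0.5125 -0.0495  0.1512] turn first [0.001 0.    0.   ] then shift [0.002 1.35  0.005]
```

Emit:
servo_tool(rows=[[1,0,0.35,0,0,0,0],[1,0,0.35,0,0,0,0],[1,0,0.35,0,0,0,0],[1,0,0.25,0,0,0,0],[1,0,0.18,0,0,0,0],[1,0,0,0,0,0,0]])

```text
time_s: 16.85
tool_pos: [0.5119, -0.0496, 0.0393]
ee_rot: [-0.705, -0.052, 0.053, 0.705]
wrist_force: [0.0, -1.0, -1.2]
finger_gap: 0.0608
```

```bash
python3 - <<'E'
from h import *
st(); s=state(); J=fr(*JP)
zax=R.from_quat(s['ee_rot']).as_matrix()[:,2]; c=s['tool_pos']-.0023*zax; M=fr(c[0],c[1],np.arctan2(zax[1],zax[0]))
zt=s['tool_pos'][2]-.0023+.028
P=[(M(np.array(box(-.06,.06,-.031,.031,zt))),(0,0,255)),(M(np.array(box(-.06,.06,-.031,.031,zt-.028))),(255,0,0)),(J(np.array(box(-64,64,-35,35,22))*1e-3),(0,255,0)),(J(np.array(box(-135,118,-55,55,12))*1e-3),(0,0,255))]
for n,roi in(('top',(220,160,340,260)),('side',(230,150,350,250))):
    over(camera(n),P,'ov7_'+n+'.png',roi,6)
E
```

```text
t 16.85 tcp [ 0.5119 -0.0496  0.0393] jig [1.9 0.7] F [ 0.  -1.  -1.2] gap 0.0608 Rm [[0.989, -0.002, -0.149], [0.149, 0.0, 0.989], [-0.002, -1.0, 0.0]]
```

View pics/ov7_top.png

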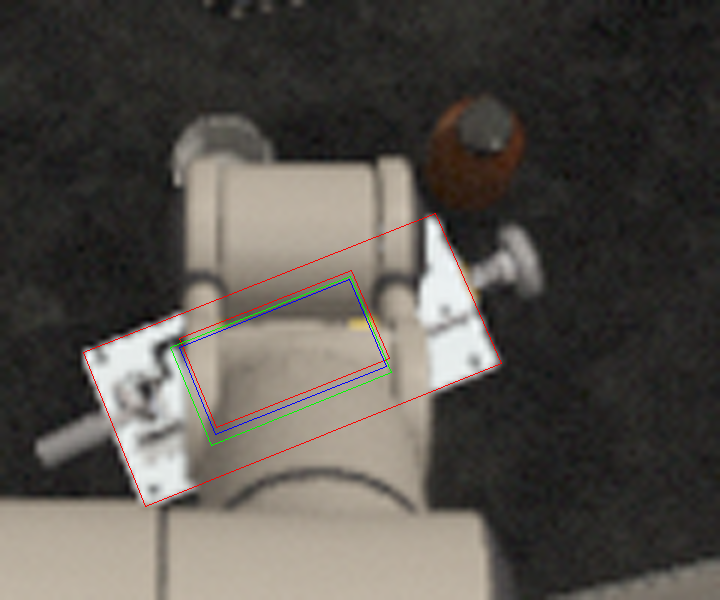

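View pics/ov7_side.png

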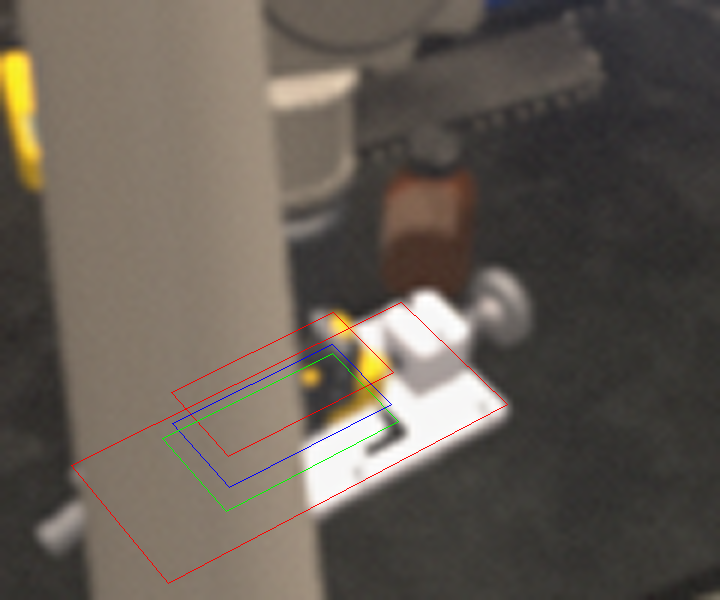

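```bash
python3 - <<'E'
from h import *
s=state(); J=fr(*JP)
zax=R.from_quat(s['ee_rot']).as_matrix()[:,2]; c=s['tool_pos']-.0023*zax; M=fr(c[0],c[1],np.arctan2(zax[1],zax[0]))
zt=s['tool_pos'][2]-.0023+.028
P=[(M(np.array(box(-.06,.06,-.031,.031,zt))),(0,0,255)),(M(np.array(box(-.06,.06,-.031,.031,zt-.028))),(255,0,0)),(J(np.array(box(-64,64,-35,35,22))*1e-3),(0,255,0)),(J(np.array(box(-64,64,-35,35,12))*1e-3),(0,128,0)),(J(np.array(box(-135,118,-55,55,12))*1e-3),(0,0,255)),(J(np.array(box(-132,-92,-22,22,56))*1e-3),(255,0,255))]
p=camera('side'); over(p,P,'ov8.png',(275,195,325,240),15); over(p,[],'ov8b.png',(275,195,325,240),15)
E
```

```text
(no output)
```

View pics/ov8.png

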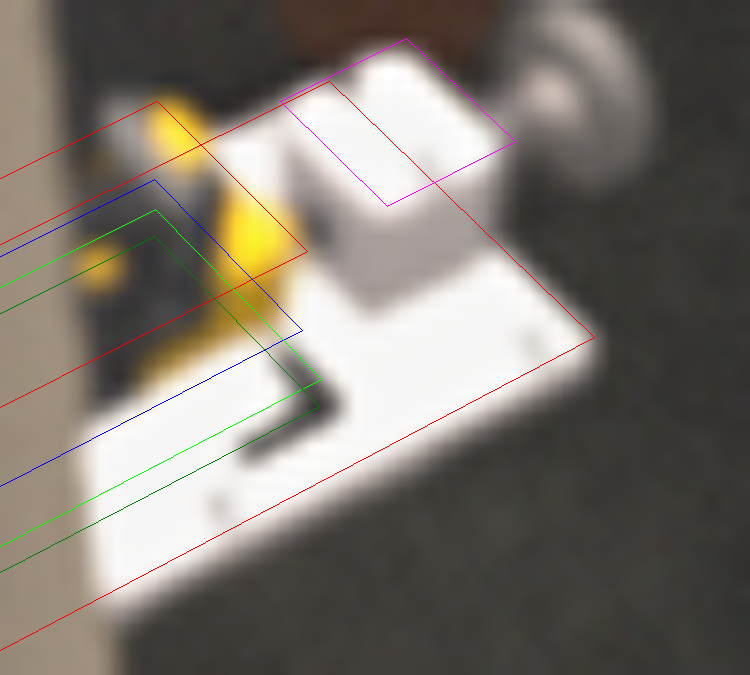

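View pics/ov8b.png

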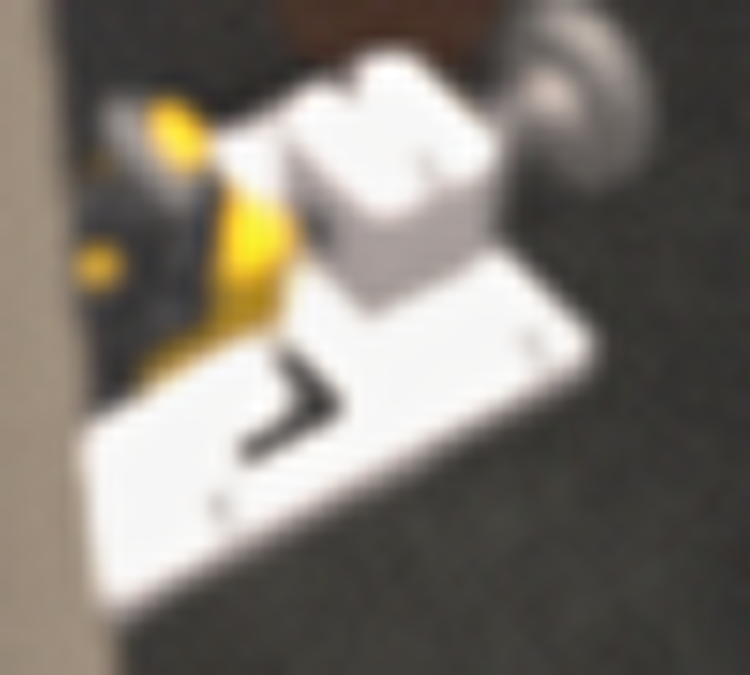

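In the side crop the meter sits squarely over the pocket: its right bottom corner (280,325) is inside the black guide corner (320,385), all shifted about 1 px from my model alike. Lowering.

Emit:
servo_tool(rows=[[1,0,0.1,0,0,0,0],[1,0,0.08,0,0,0,0],[1,0,0.06,0,0,0,0],[1,0,0.04,0,0,0,0],[1,0,0.04,0,0,0,0],[1,0,0,0,0,0,0]])

```text
time_s: 17.75
tool_pos: [0.5128, -0.0487, 0.0184]
ee_rot: [0.705, 0.054, -0.053, -0.705]
wrist_force: [-6.7, 4.9, 24.7]
finger_gap: 0.0612
```

```bash
python3 - <<'E'
from h import *
st()
E
```

```text
t 17.75 tcp [ 0.5128 -0.0487  0.0184] jig [ 2.7 -0.3] F [-6.7  4.9 24.7] gap 0.0612 Rm [[0.989, 0.002, -0.15], [0.15, -0.0, 0.989], [0.002, -1.0, -0.0]]
```

```bash
python3 - <<'E'
from h import *
s=state(); J=fr(*JP)
p=camera('side'); over(p,[],'ov9.png',(275,195,325,240),15)
p=camera('top'); over(p,[],'ov9t.png',(230,170,310,230),9)
E
```

```text
(no output)
```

View pics/ov9.png

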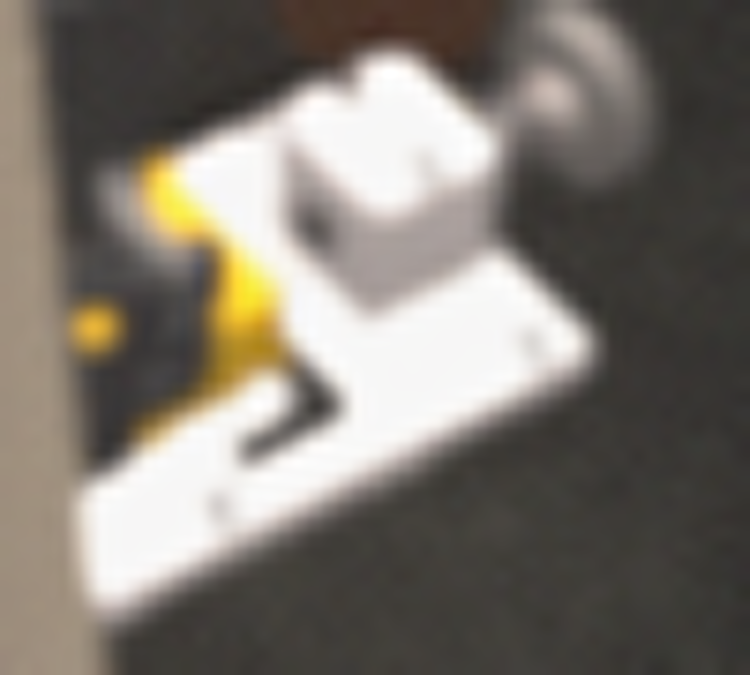

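View pics/ov9t.png

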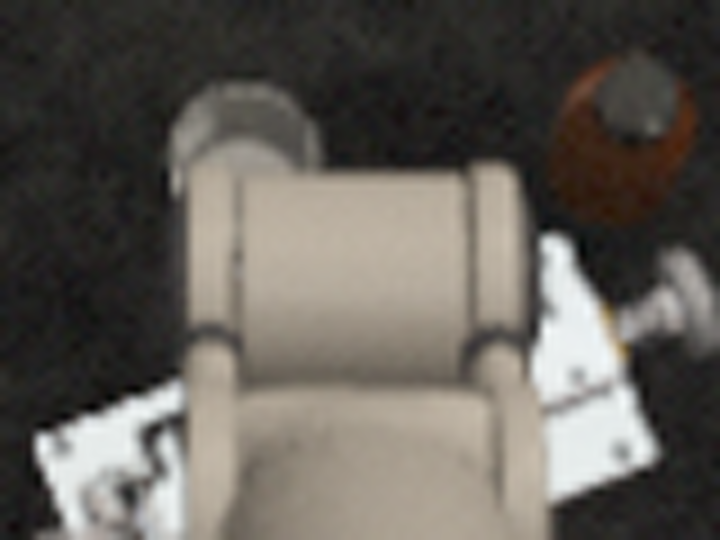

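The meter came down on the far (−y) guide: 25 N at 4 mm too high, with the reaction pointing to +y. The side crop agrees, showing a wide gap to the near guide (240,445) while the meter edge is at (240,390). I'll lift a little, shift about 4.5 mm towards the robot and try again.

Emit:
servo_tool(rows=[[1,0,-0.1,0,0,0,0],[1,0,-0.1,0,0,0,0],[1,-0.06,0,0,0,0,0],[1,0,0,0,0,0,0]])

```text
time_s: 18.35
tool_pos: [0.5072, -0.0498, 0.0306]
ee_rot: [-0.705, -0.053, 0.054, 0.705]
wrist_force: [-0.0, 0.3, -0.8]
finger_gap: 0.0611
```

```bash
python3 - <<'E'
from h import *
st();s=state(); J=fr(*JP)
zax=R.from_quat(s['ee_rot']).as_matrix()[:,2]; c=s['tool_pos']-.0023*zax; M=fr(c[0],c[1],np.arctan2(zax[1],zax[0]))
zt=s['tool_pos'][2]-.0023+.028
P=[(M(np.array(box(-.06,.06,-.031,.031,zt))),(0,0,255)),(M(np.array(box(-.06,.06,-.031,.031,zt-.028))),(255,0,0))]
p=camera('side'); over(p,P,'ov10.png',(275,195,325,240),15)
E
```

```text
t 18.35 tcp [ 0.5072 -0.0498  0.0306] jig [2.5 5.4] F [-0.   0.3 -0.8] gap 0.0611 Rm [[0.989, -0.001, -0.15], [0.15, 0.0, 0.989], [-0.001, -1.0, 0.0]]
```

View pics/ov10.png

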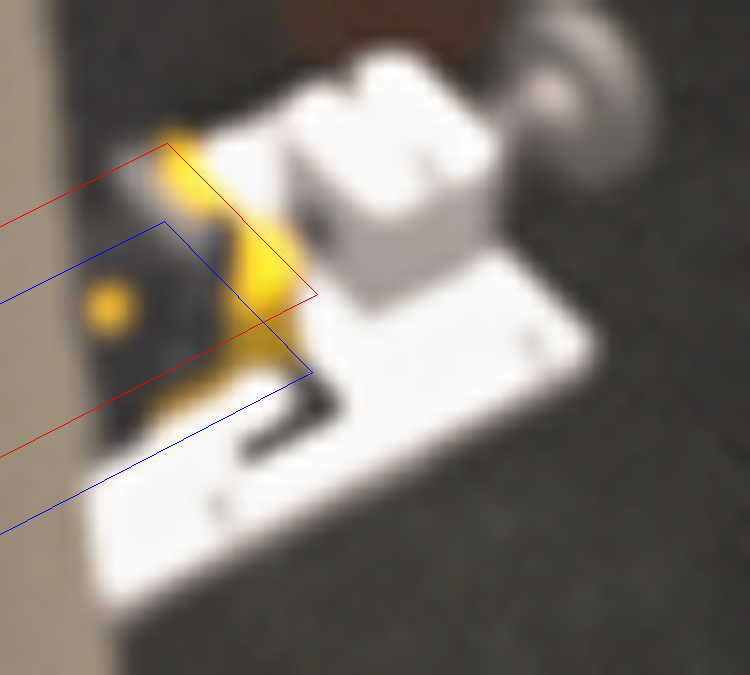

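Emit:
servo_tool(rows=[[1,-0.01,0,0.025,0,0,0],[1,0,0.06,0,0,0,0],[1,0,0.05,0,0,0,0],[1,0,0.04,0,0,0,0],[1,0,0.03,0,0,0,0],[1,0,0,0,0,0,0]])

```text
time_s: 19.15
tool_pos: [0.5068, -0.0479, 0.0185]
ee_rot: [0.705, 0.053, -0.053, -0.705]
wrist_force: [-4.7, 2.5, 10.7]
finger_gap: 0.0608
```

```bash
python3 - <<'E'
from h import *
st()
E
```

```text
t 19.15 tcp [ 0.5068 -0.0479  0.0185] jig [4.3 5.5] F [-4.7  2.5 10.7] gap 0.0608 Rm [[0.989, 0.0, -0.15], [0.15, -0.0, 0.989], [0.0, -1.0, -0.0]]
```

```bash
python3 - <<'E'
from h import *
s=state(); J=fr(*JP)
zax=R.from_quat(s['ee_rot']).as_matrix()[:,2]; c=s['tool_pos']-.0023*zax; M=fr(c[0],c[1],np.arctan2(zax[1],zax[0]))
zt=s['tool_pos'][2]-.0023+.028
P=[(M(np.array(box(-.06,.06,-.031,.031,zt))),(0,0,255)),(M(np.array(box(-.06,.06,-.031,.031,zt-.028))),(255,0,0))]
p=camera('side'); over(p,[],'ov11.png',(270,195,320,240),15)
over(p,P,'ov11b.png',(270,195,320,240),15)
E
```

```text
(no output)
```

View pics/ov11.png

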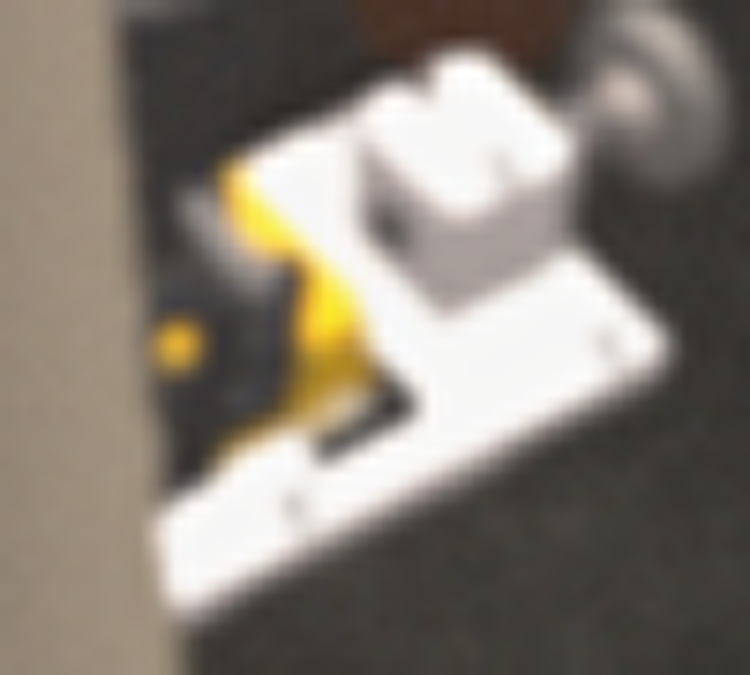

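View pics/ov11b.png

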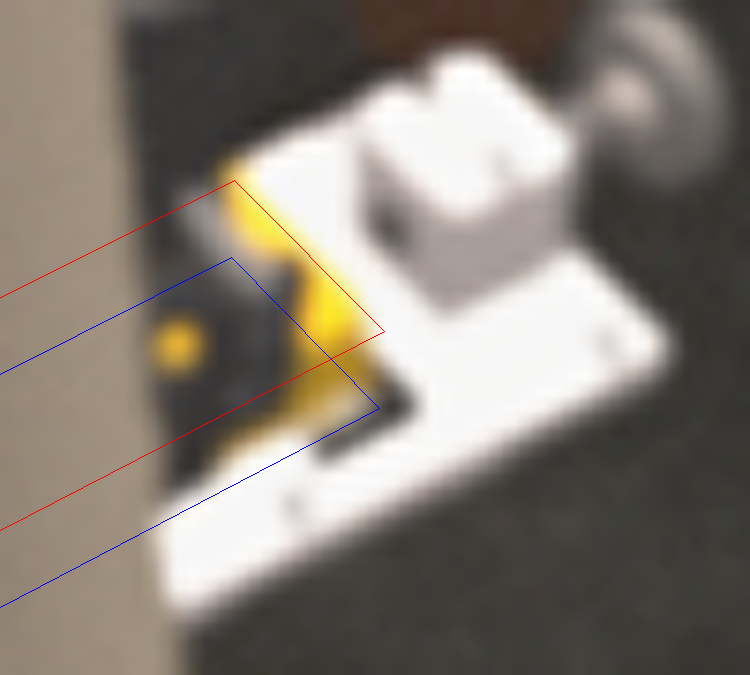

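My reading has changed. Contact came at the same height at both y positions, and floor shows between the meter's bottom edge (340,410) and the near guide. So the meter must be pitched about 4° in the grip, display end low and touching the floor first. I'll lift, take back most of the shift, level the pitch and look again.

Emit:
servo_tool(rows=[[1,0,-0.1,0,0,0,0],[1,0,-0.08,0,0,0,0],[1,0.045,0,-0.03,0.085,0,0],[1,0,0,0,0,0,0]])

```text
time_s: 19.7
tool_pos: [0.5111, -0.0507, 0.0312]
ee_rot: [-0.682, -0.051, 0.054, 0.728]
wrist_force: [-0.6, -0.3, -1.7]
finger_gap: 0.0611
```

```bash
python3 - <<'E'
from h import *
st()
s=state(); J=fr(*JP)
p=camera('side'); over(p,[],'ov12.png',(270,195,320,240),15)
p=camera('top'); over(p,[],'ov12t.png',(230,180,290,225),12)
E
```

```text
t 19.7 tcp [ 0.5111 -0.0507  0.0312] jig [0.9 1.7] F [-0.6 -0.3 -1.7] gap 0.0611 Rm [[0.989, -0.009, -0.148], [0.148, 0.065, 0.987], [0.001, -0.998, 0.066]]
```

View pics/ov12.png

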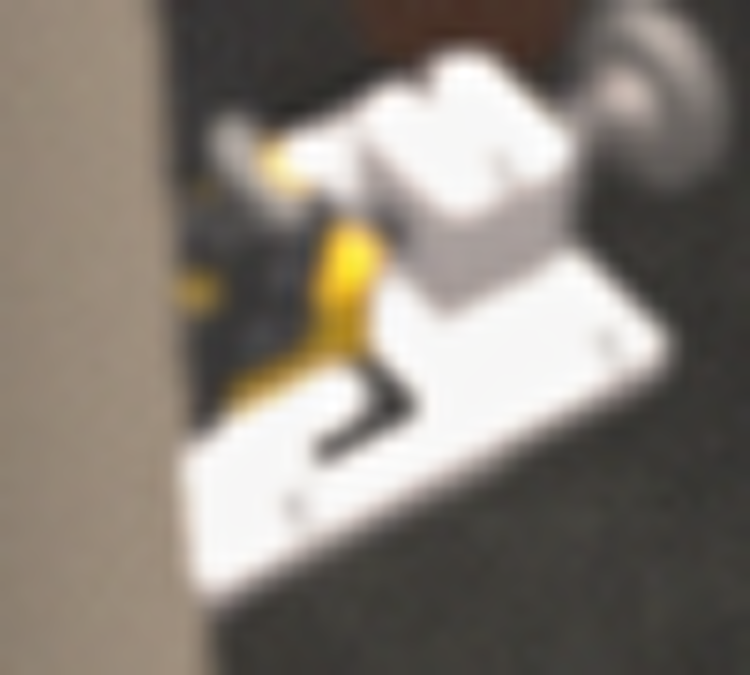

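```bash
python3 - <<'E'
from h import *
p=camera('side'); im=p['img'].astype(int)
s=state()
b=im[...,2]/(im[...,0]+1)  # yellow: low blue ratio
yl=(im[...,0]-im[...,2])
np.set_printoptions(linewidth=220)
print(yl[203:224,280:298]); print(im[203:224,280:298,0])
E
```

```text
[[ 25  11   2   6   8  10   7   8  10   9  11  14  15  10   9   2   0   1]
 [ 26  13   3   7  11  14  16  35  36  23   8   6   5   9  10   8   2   1]
 [ 26  16   5   3  10  15  24  59  60  15   1   1   3   9  16  15   8   2]
 [ 26  14   4   3   8  12  22  54  68  26   5   1   3  10  14  13  16   8]
 [ 27  17   7   3   5  10  15  30  62  61  34  11   7  11  13  11  13  17]
 [ 28  21  10   5   4   5   8  13  31  43  37  16  12  14  11  11  11  12]
 [ 30  21  10   3   3   2   6   6  10  17  14  19  44  43  22   9   9  10]
 [ 31  21   6   0   3   2   3   5   6   7   4  55 132 122  73  20   7   9]
 [ 31  21   7   1   4   2   2   3   4   3   8  86 177 161 121  46  10   9]
 [ 30  23  17  19  11   3   2   5   4   1  17 104 189 176 135  67  17  10]
 [ 33  41  75  83  46   7   1   2   3   1  39 135 195 185 126  51  20  12]
 [ 37  74 140 143  72  11   3   2   3   1  50 147 193 177 100  23   5   9]
 [ 36  61 111 109  51   7   1   1   1   2  48 123 164 146  83  12   0   4]
 [ 31  32  39  35  15   2   2   1   0   9  49 105 137 130  81  12  -1   0]
 [ 32  25  12   4   3   2   1   1   0  19  68 113 
[... 1351 characters left out ...]
235 231 227 238 241 220]
 [159 165 188 172 108  61  54  59  61  64 102 168 201 199 216 243 248 243]
 [155 138 123  99  72  58  59  63  60  66 101 149 176 183 216 245 248 247]
 [153 134  94  65  58  58  70  73  65  76 116 155 173 179 208 243 248 248]
 [154 135  97  65  55  60  69  76  77 100 139 167 174 169 174 221 247 248]
 [156 139 102  67  55  66  84  99 112 136 171 194 197 172 130 148 220 247]
 [156 143 106  66  62  89 125 150 163 188 221 239 243 222 142  95 144 220]
 [159 144 109  71  71 114 162 195 221 238 247 249 250 239 160  88  87 159]
 [159 149 114  71  91 156 218 239 246 248 248 249 247 212 130  80  85 157]
 [159 151 122  97 149 225 247 248 248 247 246 232 195 135  98 121 170 226]]
```

View pics/ov12t.png

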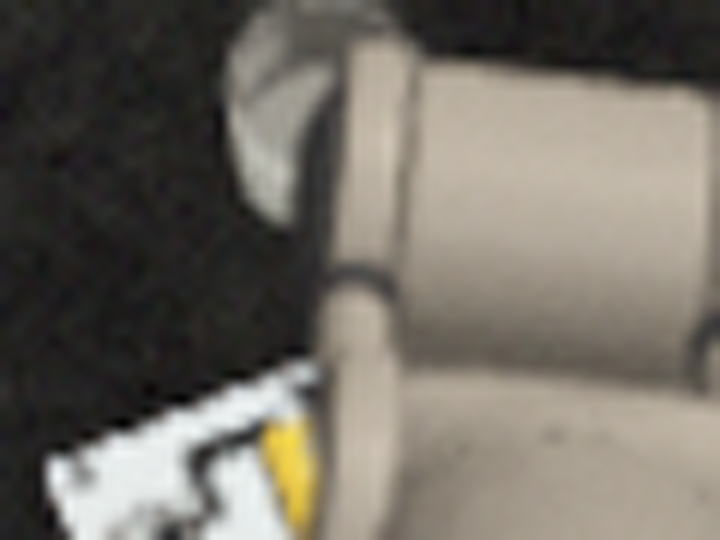

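```bash
python3 - <<'E'
from h import *
p=camera('top'); J=fr(*JP); s=state()
def jig(X):
    d=X[:2]-np.array(JP[:2]); c,q=np.cos(JP[2]),np.sin(JP[2]); return (np.array([d@[c,q],d@[-q,c]])*1e3).round(1)
u=lambda x,y:((x+.5)/12-.5+230,(y+.5)/12-.5+180)
print('meter far +x corner',jig(at_z(p,u(262,432),.057)),'edge pt',jig(at_z(p,u(290,525),.057)))
print('guide',jig(at_z(p,u(215,470),.022)))
P=[(J(np.array(box(-64,64,-35,35,22))*1e-3),(0,255,0)),(J(np.array(box(-64,64,-35,35,12))*1e-3),(0,128,0)),(J(np.array(box(-135,118,-55,55,12))*1e-3),(0,0,255)),(J(np.array(box(-60,60,-31,31,57))*1e-3),(255,0,0))]
over(p,P,'ov13t.png',(230,185,290,230),12)
q=camera('side'); over(q,P+[(J(np.array(box(-60,60,-31,31,29))*1e-3),(255,0,0)),(J(np.array(box(-132,-92,-22,22,56))*1e-3),(255,0,255))],'ov13.png',(270,195,320,240),15)
E
```

```text
meter far +x corner [ 51.4 -30.5] edge pt [54.5  1. ]
guide [ 67.8 -30.9]
```

View pics/ov13t.png

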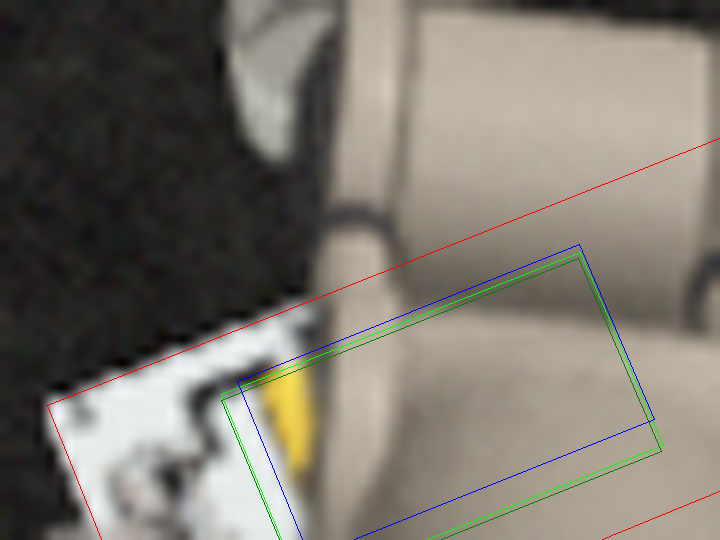

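View pics/ov13.png

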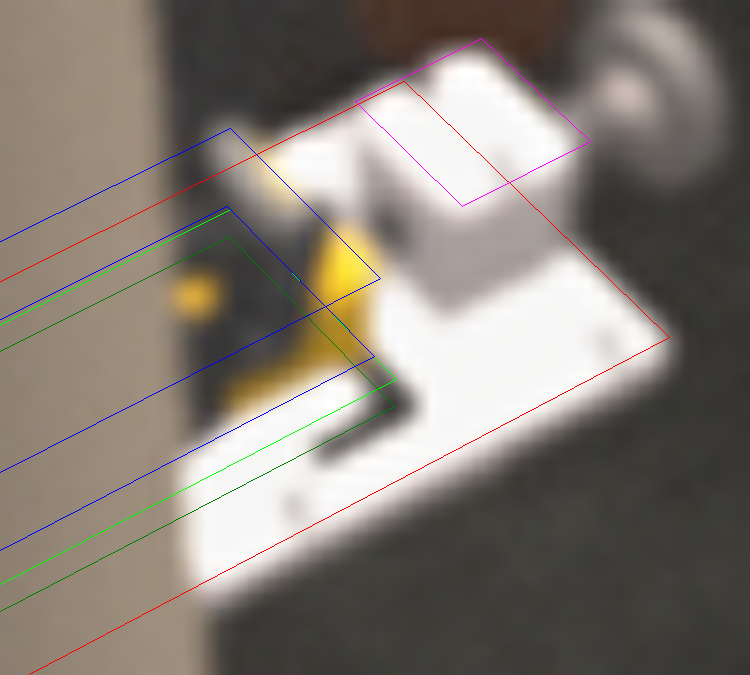

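The top view has the +x end 5 mm or so short of ideal, while the side view has the −x end about centred. I'll split the difference (+2 mm), lower to light contact, release, and look with the arm out of the way.

Emit:
servo_tool(rows=[[1,0,0,0.027,0,-0.04,0],[1,0,0.06,0,0,0,0],[1,0,0.05,0,0,0,0],[1,0,0.04,0,0,0,0],[1,0,0.03,0,0,0,0],[1,0,0,0,0,0,0]])

```text
time_s: 20.7
tool_pos: [0.5106, -0.0467, 0.0184]
ee_rot: [-0.68, -0.063, 0.065, 0.727]
wrist_force: [-1.0, 2.2, 7.1]
finger_gap: 0.061
```

```bash
python3 - <<'E'
from h import *
st()
p=camera('top'); J=fr(*JP)
P=[(J(np.array(box(-64,64,-35,35,22))*1e-3),(0,255,0)),(J(np.array(box(-60,60,-31,31,43))*1e-3),(255,0,0))]
over(p,P,'ov14t.png',(230,185,290,230),12)
q=camera('side'); over(q,[],'ov14.png',(270,195,320,240),15)
E
```

```text
t 20.7 tcp [ 0.5106 -0.0467  0.0184] jig [5.  1.5] F [-1.   2.2  7.1] gap 0.061 Rm [[0.983, -0.009, -0.181], [0.181, 0.066, 0.981], [0.003, -0.998, 0.066]]
```

View pics/ov14t.png

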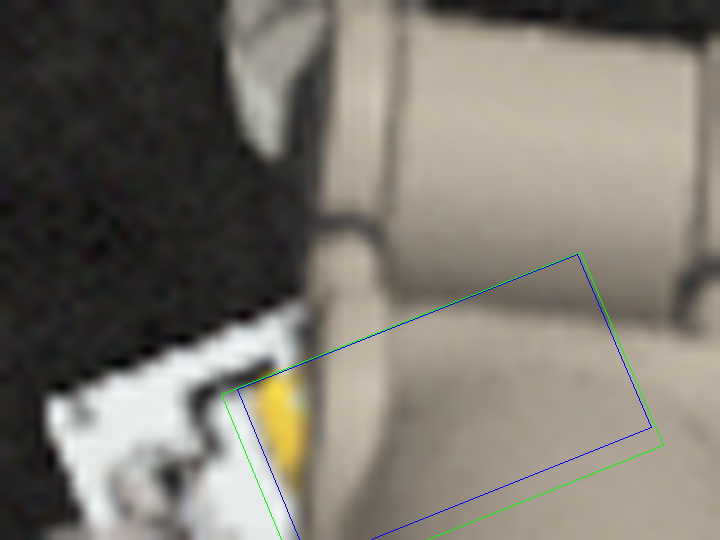

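View pics/ov14.png

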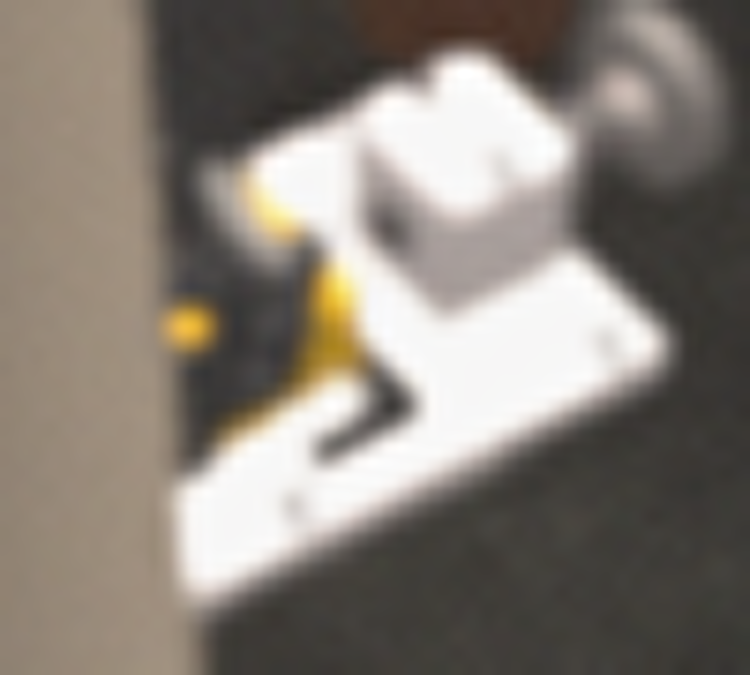

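Emit:
servo_tool(rows=[[0.3,0,0,0,0,0,0],[0,0,0,0,0,0,0],[0,0,0,0,0,0,0],[0,0,0,0,0,0,0],[0,0,-0.2,0,0,0,0],[0,0,-0.4,0,0,0,0],[0,0,-0.4,0,0,0,0],[0,0,-0.4,0,0,0,0],[0,0,-0.4,0,0,0,0],[0,0,-0.3,0,-0.085,0,0],[0,-0.4,0,-0.4,0,0.04,0],[0,-0.4,0,-0.4,0,0,0],[0,-0.4,0,-0.4,0,0,0],[0,-0.4,0,-0.4,0,0,0],[0,-0.4,0,-0.4,0,0,0],[0,-0.2,0,-0.4,0,0,0],[0,-0.2,0,-0.4,0,0,0],[0,0,0,0,0,0,0]])

```text
time_s: 23.05
tool_pos: [0.3657, -0.2945, 0.1754]
ee_rot: [0.706, 0.053, -0.051, -0.705]
wrist_force: [0.1, 0.9, -0.2]
finger_gap: 0.0856
```

```bash
cat >> h.py <<'E'
def jig(X):
    d=np.array(X)[:2]-np.array(JP[:2]); c,q=np.cos(JP[2]),np.sin(JP[2]); return (np.array([d@[c,q],d@[-q,c]])*1e3).round(1)
E
python3 - <<'E'
from h import *
st()
J=fr(*JP)
P=[(J(np.array(box(-64,64,-35,35,12))*1e-3),(0,255,0)),(J(np.array(box(-60,60,-31,31,40))*1e-3),(255,0,0))]
for n,roi in(('top',(220,170,340,260)),('side',(230,150,350,240))):
    p=camera(n); over(p,P,'ov15%s.png'%n,roi,6); over(p,[],'ov15%sb.png'%n,roi,6)
    save(p,'full15%s.png'%n)
E
```

```text
t 23.05 tcp [ 0.3657 -0.2945  0.1754] jig [-218.5  181.8] F [ 0.1  0.9 -0.2] gap 0.0856 Rm [[0.989, 0.003, -0.147], [0.147, -0.001, 0.989], [0.003, -1.0, -0.002]]
```

View pics/ov15top.png

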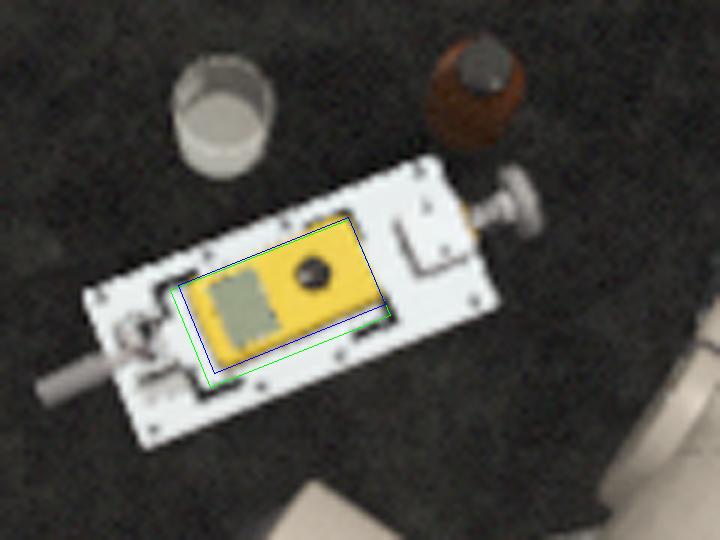

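View pics/ov15sideb.png

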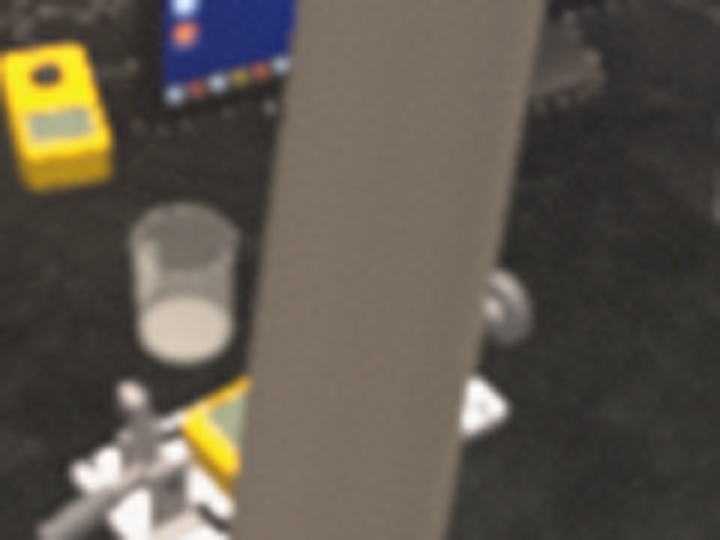

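```bash
python3 - <<'E'
from h import *
J=fr(*JP); p=camera('top')
P=[(J(np.array(box(-64,64,-35,35,22))*1e-3),(0,255,0)),(J(np.array(box(-60,60,-31,31,40))*1e-3),(255,0,0))]
over(p,[],'ov16b.png',(243,198,293,238),15); over(p,P,'ov16.png',(243,198,293,238),15)
E
```

```text
(no output)
```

View pics/ov16b.png

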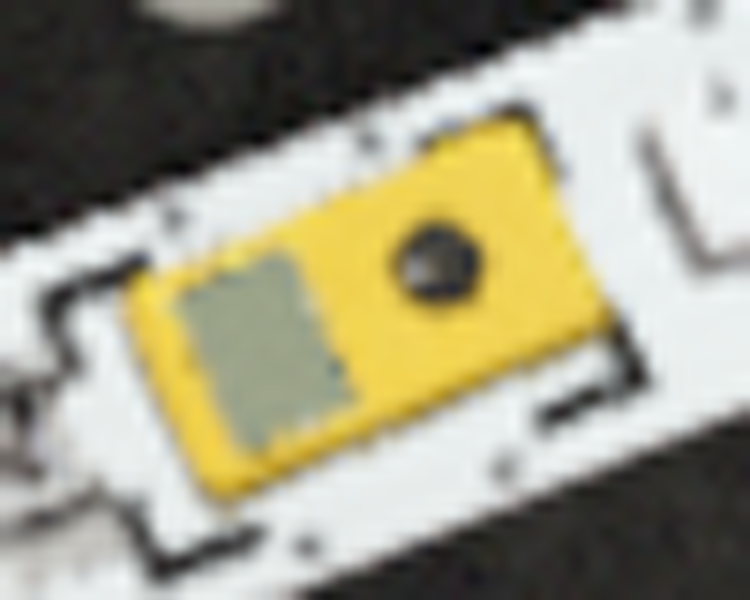

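View pics/ov16.png

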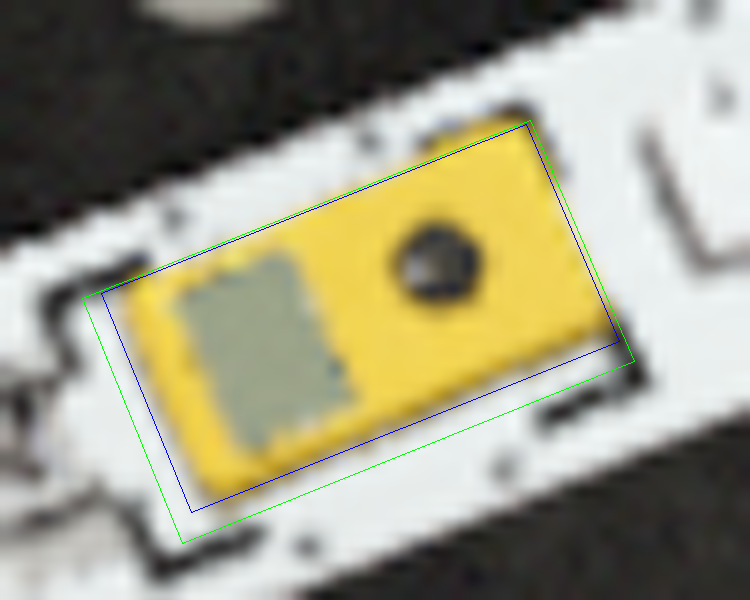

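```bash
python3 - <<'E'
from h import *
p=camera('top')
x0,x1,y0,y1=.4,.65,-.2,.1
im=rect(p,.040,x0,x1,y0,y1,2000)
h=cv2.cvtColor(im,cv2.COLOR_RGB2HSV); m=((h[...,0]>15)&(h[...,0]<35)&(h[...,1]>120)&(h[...,2]>90)).astype(np.uint8)
m=cv2.morphologyEx(m,cv2.MORPH_CLOSE,np.ones((25,25)))
c=max(cv2.findContours(m,cv2.RETR_EXTERNAL,cv2.CHAIN_APPROX_NONE)[0],key=cv2.contourArea)
r=cv2.minAreaRect(c); print(r[1][0]/2,r[1][1]/2,r[2]); 
for b in cv2.boxPoints(r): print(jig([x1-b[1]/2000,y1-b[0]/2000]))
print('ctr',jig([x1-r[0][1]/2000,y1-r[0][0]/2000]))
cv2.imwrite('pics/r16.png',im[:,:,::-1]); cv2.imwrite('pics/m16.png',m*255)
# knob
k=look_for('meter',p); print([(q['xy'],q['score']) for q in k])
E
```

```text
65.06806945800781 118.36601257324219 79.72463989257812
[ 56.9 -33. ]
[-61.4 -36.6]
[-63.4  28.5]
[54.9 32. ]
ctr [-3.2 -2.3]
[([267.7, 215.3], 0.85), ([243.0, 139.6], 0.67)]
```

View pics/r16.png

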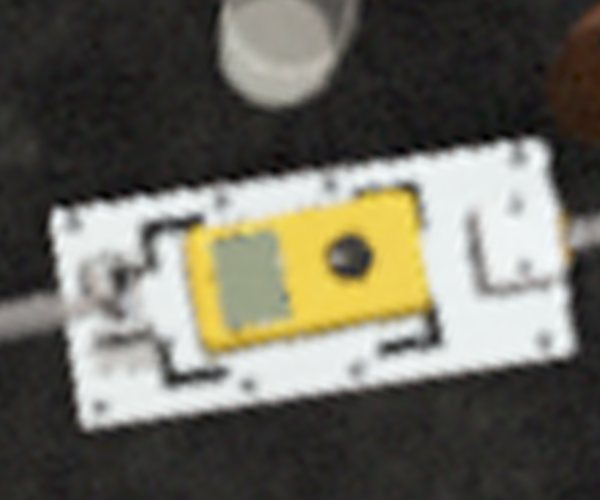

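```bash
python3 - <<'E'
from h import *
p=camera('top')
u=lambda x,y:((x+.5)/15-.5+243,(y+.5)/15-.5+198)
c=[(42,297),(158,578),(650,380),(530,102)]
X=np.array([jig(at_z(p,u(*k),.022)) for k in c]); print(X, X.mean(0))
E
```

```text
[[ 73.5 -39.2]
 [ 73.3  41.2]
 [-66.   41.1]
 [-65.9 -39.4]] [3.725 0.925]
```

The guide corners show where I went wrong: the pocket's middle lies +3.7 mm in x and +0.9 mm in y from my assumed origin, because the plate's overhang differs from what I supposed. So the meter's knob end rests on the −x guides. I'll correct the frame and regrasp.

```bash
sed -i 's/^JP=.*/JP=(.5115,-.0479,np.radians(98.57))/' h.py; python3 - <<'E'
from h import *
st(); J=fr(*JP); tgt([*J([-.005,0,0])[0][:2],.10],JP[2]-np.pi/2)
E
```

```text
t 23.35 tcp [ 0.3666 -0.2918  0.1747] jig [-219.6  179.7] F [ 0.6 -0.2 -0.5] gap 0.0852 Rm [[0.989, 0.002, -0.151], [0.151, 0.0, 0.989], [0.002, -1.0, -0.0]]
pos [ 0.3666 -0.2918  0.1747] turn first [0.    0.003 0.003] then shift [2.395 0.996 2.861]
```

Emit:
servo_tool(rows=[[0,0.3,0,0.358,0,0,0],[0,0.3,0,0.358,0,0,0],[0,0.3,0,0.358,0,0,0],[0,0.3,0,0.358,0,0,0],[0,0.3,0,0.358,0,0,0],[0,0.3,0.2,0.358,0,0,0],[0,0.3,0.3,0.358,0,0,0],[0,0.3,0.5,0.358,0,0,0],[0,0,0,0,0,0,0],[0,0,0,0,0,0,0]])

```text
time_s: 24.6
tool_pos: [0.5123, -0.053, 0.1002]
ee_rot: [0.705, 0.054, -0.053, -0.705]
wrist_force: [-0.5, 0.2, 0.7]
finger_gap: 0.0853
```

```bash
python3 - <<'E'
from h import *
st(); J=fr(*JP); tgt([*J([-.005,0,0])[0][:2],.018],JP[2]-np.pi/2)
E
```

```text
t 24.6 tcp [ 0.5123 -0.053   0.1002] jig [-5.2 -0. ] F [-0.5  0.2  0.7] gap 0.0853 Rm [[0.989, 0.002, -0.151], [0.151, -0.0, 0.989], [0.002, -1.0, -0.0]]
pos [ 0.5123 -0.053   0.1002] turn first [0.    0.003 0.003] then shift [-0.     1.097  0.002]
```

Emit:
servo_tool(rows=[[0,0,0.3,0,0,0,0],[0,0,0.3,0,0,0,0],[0,0,0.3,0,0,0,0],[0,0,0.19,0,0,0,0],[0,0,0,0,0,0,0],[1,0,0,0,0,0,0],[1,0,0,0,0,0,0],[1,0,0,0,0,0,0],[1,0,0,0,0,0,0],[1,0,0,0,0,0,0],[1,0,-0.1,0,0,0,0],[1,0,-0.1,0,0,0,0],[1,0,0,0.093,0.1,0,0],[1,0,0,0,0,0,0]])

```text
time_s: 26.35
tool_pos: [0.5116, -0.047, 0.0335]
ee_rot: [-0.677, -0.052, 0.054, 0.732]
wrist_force: [-0.2, -0.0, -1.9]
finger_gap: 0.061
```

```bash
python3 - <<'E'
from h import *
st(); J=fr(*JP)
p=camera('top')
P=[(J(np.array(box(-64,64,-35,35,22))*1e-3),(0,255,0)),(J(np.array(box(-60,60,-31,31,57))*1e-3),(255,0,0))]
over(p,P,'ov17t.png',(230,185,290,230),12)
q=camera('side'); over(q,P+[(J(np.array(box(-60,60,-31,31,29))*1e-3),(255,0,0)),(J(np.array(box(-132,-92,-22,22,56))*1e-3),(255,0,255))],'ov17.png',(270,195,320,240),15)
E
```

```text
t 26.35 tcp [ 0.5116 -0.047   0.0335] jig [ 0.9 -0.3] F [-0.2 -0.  -1.9] gap 0.061 Rm [[0.989, -0.009, -0.148], [0.149, 0.077, 0.986], [0.003, -0.997, 0.078]]
```

View pics/ov17t.png

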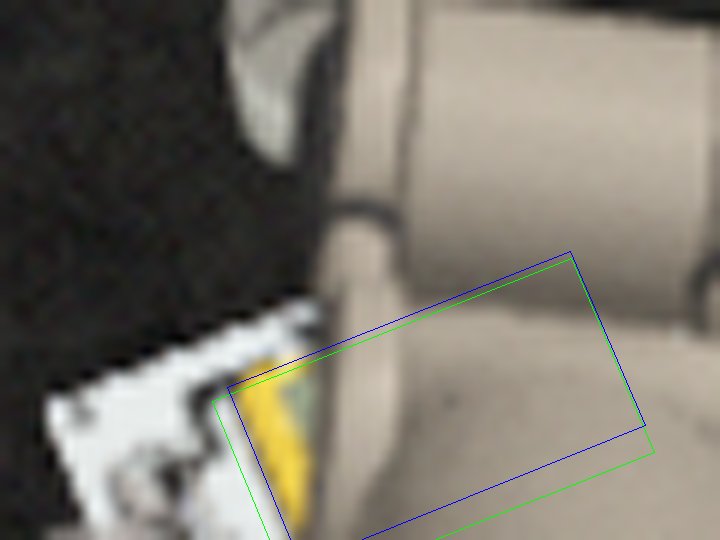

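View pics/ov17.png

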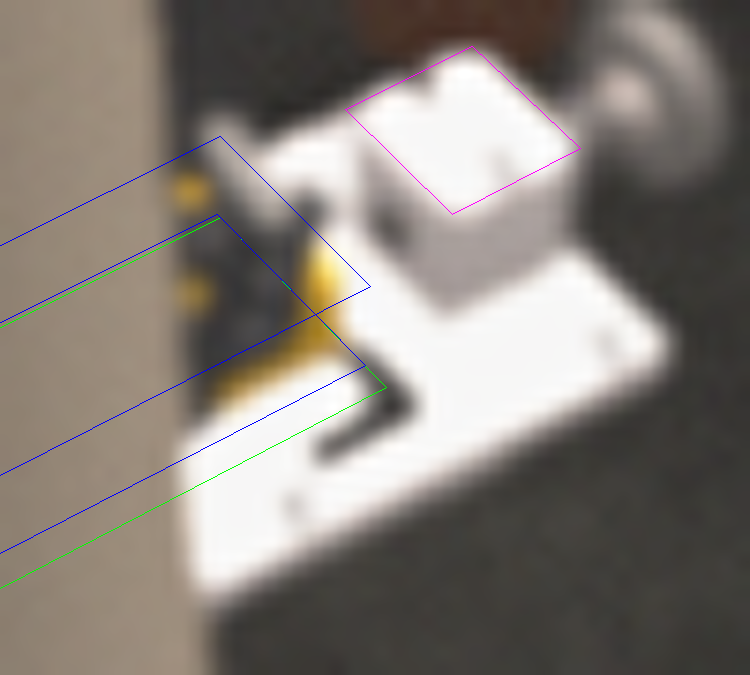

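The corrected model now fits the housing exactly in the side view. The meter shows about 4 mm towards −y in both views even though the TCP reads centred, so there is a constant camera-to-robot offset of about 4 mm in jig y. Shifting +4 mm in y and +2 mm in x, then lowering.

Emit:
servo_tool(rows=[[1,-0.053,0,0.027,0,0,0],[1,0,0.07,0,0,0,0],[1,0,0.06,0,0,0,0],[1,0,0.05,0,0,0,0],[1,0,0.04,0,0,0,0],[1,0,0,0,0,0,0]])

```text
time_s: 27.2
tool_pos: [0.5068, -0.0436, 0.0165]
ee_rot: [-0.677, -0.052, 0.055, 0.732]
wrist_force: [0.2, 0.5, -1.5]
finger_gap: 0.061
```

```bash
python3 - <<'E'
from h import *
st(); J=fr(*JP)
p=camera('top')
P=[(J(np.array(box(-64,64,-35,35,22))*1e-3),(0,255,0)),(J(np.array(box(-60,60,-31,31,42))*1e-3),(255,0,0))]
over(p,P,'ov18t.png',(230,185,290,230),12)
q=camera('side'); over(q,P+[(J(np.array(box(-60,60,-31,31,14))*1e-3),(255,0,0))],'ov18.png',(270,195,320,240),15)
E
```

```text
t 27.2 tcp [ 0.5068 -0.0436  0.0165] jig [4.9 4. ] F [ 0.2  0.5 -1.5] gap 0.061 Rm [[0.989, -0.01, -0.15], [0.15, 0.078, 0.986], [0.002, -0.997, 0.079]]
```

View pics/ov18t.png

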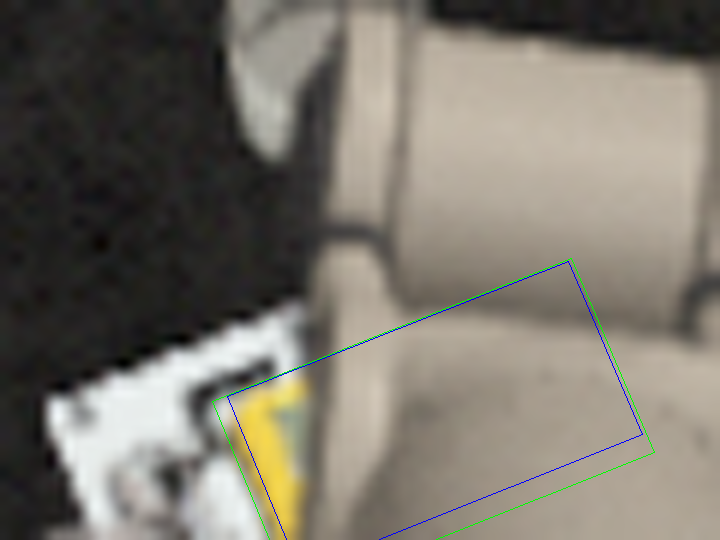

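View pics/ov18.png

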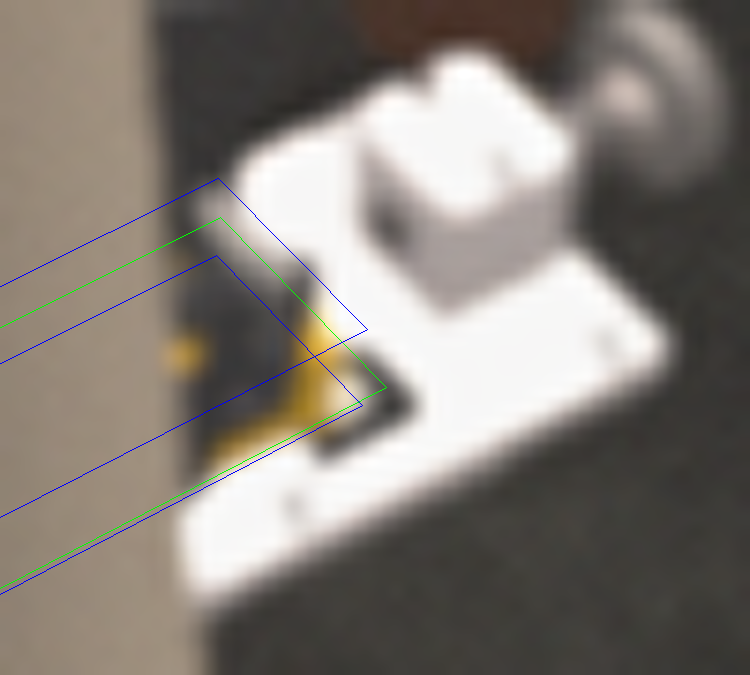

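No contact this time, and it is already lower than before. The top view has the meter end on the ideal outline (235,400). Lowering the rest.

Emit:
servo_tool(rows=[[1,0,0.02,0,0,0,0],[1,0,0.015,0,0,0,0],[1,0,0,0,0,0,0]])

```text
time_s: 27.68
tool_pos: [0.507, -0.0436, 0.0145]
ee_rot: [-0.677, -0.052, 0.054, 0.732]
wrist_force: [-1.5, -1.2, 3.2]
finger_gap: 0.0608
```

```bash
python3 - <<'E'
from h import *
st()
E
```

```text
t 27.68 tcp [ 0.507  -0.0436  0.0145] jig [4.9 3.8] F [-1.5 -1.2  3.2] gap 0.0608 Rm [[0.989, -0.009, -0.15], [0.15, 0.078, 0.986], [0.003, -0.997, 0.078]]
```

Emit:
servo_tool(rows=[[0.3,0,0,0,0,0,0],[0,0,0,0,0,0,0],[0,0,0,0,0,0,0],[0,0,-0.2,0,0,0,0],[0,0,-0.4,0,0,0,0],[0,0,-0.5,0,0,0,0],[0,0,-0.5,0,-0.05,0,0],[1,0,-0.5,0,-0.05,0,0],[1,-0.4,0,-0.4,0,0,0],[1,-0.5,0,-0.5,0,0,0],[1,-0.5,0,-0.5,0,0,0],[1,-0.5,0,-0.5,0,0,0],[1,-0.3,0,-0.4,0,0,0],[1,0,0,0,0,0,0]])

```text
time_s: 29.42
tool_pos: [0.37, -0.2515, 0.1719]
ee_rot: [0.706, 0.053, -0.051, -0.705]
wrist_force: [0.3, -0.6, 0.8]
finger_gap: -0.0
```

```bash
python3 - <<'E'
from h import *
st(); J=fr(*JP); p=camera('top')
P=[(J(np.array(box(-64,64,-35,35,22))*1e-3),(0,255,0)),(J(np.array(box(-60,60,-31,31,40))*1e-3),(255,0,0))]
over(p,P,'ov19.png',(225,190,300,245),10)
q=camera('side'); over(q,P,'ov19s.png',(230,170,330,250),7)
x0,x1,y0,y1=.4,.65,-.2,.1
im=rect(p,.040,x0,x1,y0,y1,2000)
h=cv2.cvtColor(im,cv2.COLOR_RGB2HSV); m=((h[...,0]>15)&(h[...,0]<35)&(h[...,1]>120)&(h[...,2]>90)).astype(np.uint8)
m=cv2.morphologyEx(m,cv2.MORPH_CLOSE,np.ones((25,25)))
c=max(cv2.findContours(m,cv2.RETR_EXTERNAL,cv2.CHAIN_APPROX_NONE)[0],key=cv2.contourArea)
r=cv2.minAreaRect(c); print(r[1][0]/2,r[1][1]/2,r[2]); 
print('ctr',jig([x1-r[0][1]/2000,y1-r[0][0]/2000]))
E
```

```text
t 29.43 tcp [ 0.37   -0.2515  0.1719] jig [-180.2  170.3] F [ 0.3 -0.6  0.8] gap -0.0 Rm [[0.989, 0.003, -0.146], [0.146, -0.001, 0.989], [0.003, -1.0, -0.001]]
63.36754608154297 117.911376953125 78.98031616210938
ctr [5.2 3.5]
```

View pics/ov19.png

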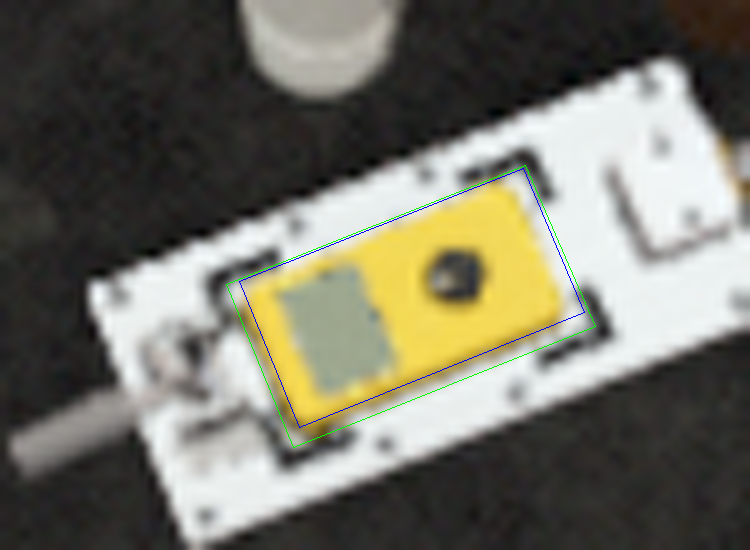

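View pics/ov19s.png

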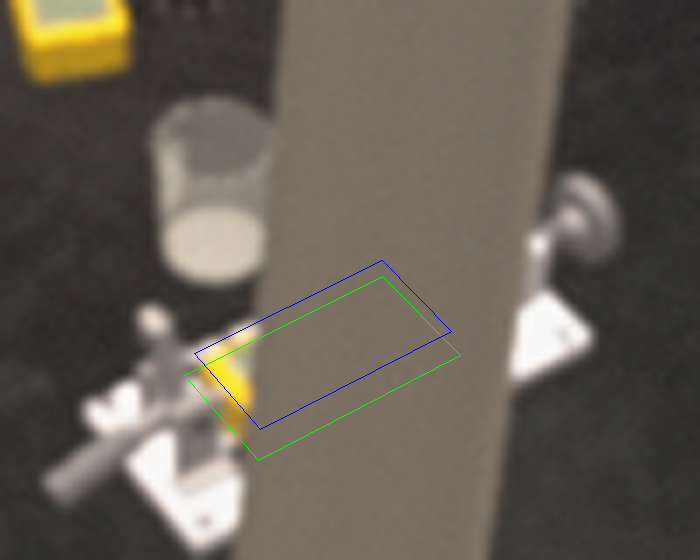

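```bash
python3 - <<'E'
from h import *
J=fr(*JP); p=camera('top')
u=lambda x,y:((x+.5)/10-.5+225,(y+.5)/10-.5+190)
print('knob',jig(at_z(p,u(456,276),.045+0.003)))
# top-face: bright yellow only; corners by eye
for c in[(247,278),(510,182),(566,314),(320,408)]: print(jig(at_z(p,u(*c),.040)))
over(p,[],'ov20.png',(240,205,290,242),15)
E
```

```text
knob [-18.2   0.2]
[ 56.8 -31. ]
[-53.3 -27.8]
[-53.1  28.9]
[49.8 27.2]
```

View pics/ov20.png

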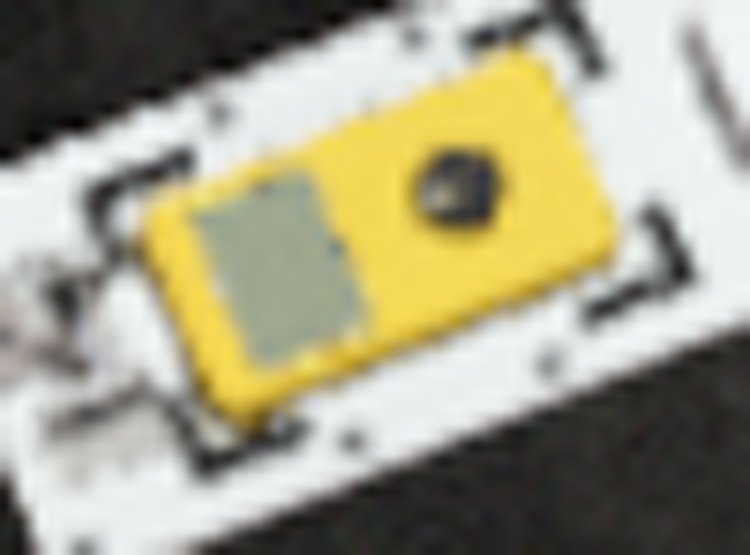

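The meter lies flat in the pocket: all four guide corners show round it, and the knob is at crop 458,190, which gives jig x about +3.8 and y about 0, inside the ±4 mm play. Next I close the clamp from behind the arm.

Emit:
servo_tool(rows=[[1,0.22,0,0.41,0,0,0],[1,0.22,0,0.41,0,0,0],[1,0.22,0,0.41,0,0,0],[1,0.22,0,0.41,0,0,0],[1,0.22,0,0.41,0,0,0],[1,0.22,0,0.41,0,0,0],[1,0.22,0,0.41,0,0,0],[1,0.22,0,0.41,0,0,0],[1,0.22,0,0.41,0,0,0],[1,0.22,0,0.41,0,0,0],[1,0,0,0,0,0,0]])

```text
time_s: 30.95
tool_pos: [0.488, 0.0823, 0.1713]
ee_rot: [-0.705, -0.056, 0.054, 0.705]
wrist_force: [-0.3, -0.4, -0.1]
finger_gap: 0.0003
```

```bash
python3 - <<'E'
from h import *
st()
E
```

```text
t 30.95 tcp [0.488  0.0823 0.1713] jig [132.3   3.9] F [-0.3 -0.4 -0.1] gap 0.0003 Rm [[0.988, 0.002, -0.155], [0.155, 0.001, 0.988], [0.002, -1.0, 0.0]]
```

Emit:
servo_tool(rows=[[1,0,0.4,0,0,0,0],[1,0,0.4,0,0,0,0],[1,0,0.25,0,0,0,0],[1,0,0,-0.05,0,0,0],[1,0,0,-0.1,0,0,0],[1,0,0,-0.1,0,0,0],[1,0,0,-0.1,0,0,0],[1,0,0.02,-0.1,0,0,0],[1,0,0.02,-0.1,0,0,0],[1,0,0.03,-0.1,0,0,0]])

```text
time_s: 32.2
tool_pos: [0.4962, 0.0309, 0.0886]
ee_rot: [-0.705, -0.055, 0.051, 0.705]
wrist_force: [0.5, 4.0, 0.1]
finger_gap: 0.0
```

Emit:
servo_tool(rows=[[1,0,0.03,-0.1,0,0,0],[1,0,0.03,-0.1,0,0,0],[1,0,0,-0.1,0,0,0],[1,0,0,0,0,0,0]])

```text
time_s: 32.7
tool_pos: [0.4989, 0.008, 0.0827]
ee_rot: [0.705, 0.054, -0.052, -0.705]
wrist_force: [-0.0, -0.1, -0.4]
finger_gap: 0.0
```

```bash
python3 - <<'E'
from h import *
st()
E
```

```text
t 32.7 tcp [0.4989 0.008  0.0827] jig [57.1  4.1] F [-0.  -0.1 -0.4] gap 0.0 Rm [[0.989, 0.002, -0.149], [0.149, -0.0, 0.989], [0.002, -1.0, -0.0]]
```

Emit:
servo_tool(rows=[[1,0,-0.4,0,0,0,0],[1,0,-0.4,0,0,0,0],[1,0,-0.4,0,0,0,0],[1,0,0,-0.4,0,0,0],[1,0,0,-0.5,0,0,0],[1,0,0,-0.5,0,0,0],[1,0,0,-0.5,0,0,0],[1,0,0,-0.5,0,0,0],[1,0,0,-0.5,0,0,0],[1,-0.03,0,-0.4,0,0,0],[1,0,0,-0.2,0,0,-0.17],[1,0,0,0,0,0,-0.165],[1,0,0,0,0,0,0]])

```text
time_s: 34.33
tool_pos: [0.5339, -0.2513, 0.1724]
ee_rot: [-0.692, -0.144, -0.041, 0.706]
wrist_force: [0.4, -0.3, 0.8]
finger_gap: 0.0003
```

```bash
python3 - <<'E'
from h import *
st(); J=fr(*JP); tgt([*J([-.207,.006,0])[0][:2],.022])
p=camera('top'); q=camera('side')
a=np.linspace(0,6.28,24); piv=np.array([.088,0,.052]); P=[]
for th,col in((1.75,(0,255,0)),):
    ad=np.array([np.sin(.18-th),0,np.cos(.18-th)]); hd=np.array([np.cos(-.32+th),0,np.sin(-.32+th)])
    P.append((J([piv+.068*ad,piv,piv+.08*hd,piv]),col))
P.append((J(np.c_[-.180+0*a,.024*np.cos(a),.034+.024*np.sin(a)]),(0,0,255)))
B=(.617,-.204)
for z in(0,.085): P.append((np.c_[B[0]+.029*np.cos(a),B[1]+.029*np.sin(a),z+0*a],(0,255,255)))
over(p,P,'ov21t.png',(225,160,345,250),6); over(q,P,'ov21s.png',(225,150,345,240),6)
over(p,[],'ov21tb.png',(225,160,345,250),6)
E
```

```text
t 34.33 tcp [ 0.5339 -0.2513  0.1724] jig [-204.5    8.1] F [ 0.4 -0.3  0.8] gap 0.0003 Rm [[0.955, 0.257, -0.147], [0.142, 0.04, 0.989], [0.26, -0.966, 0.001]]
pos [ 0.5339 -0.2513  0.1724] turn first [0. 0. 0.] then shift [-0.495  1.944 -0.036]
```

View pics/ov21t.png

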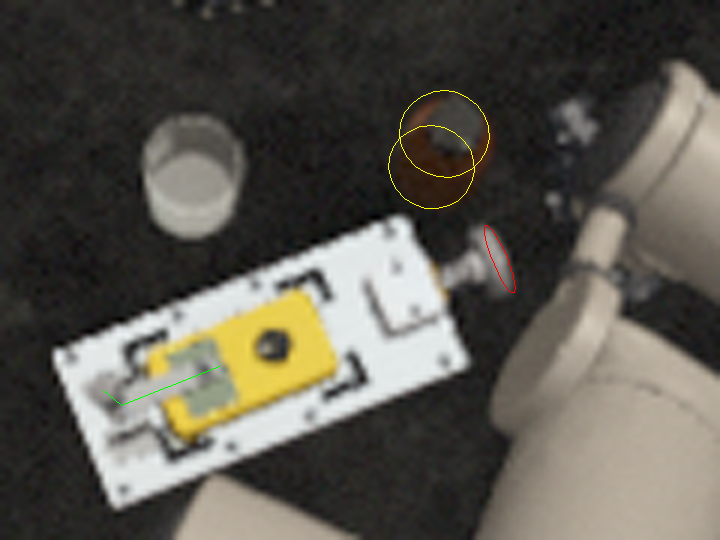

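View pics/ov21s.png

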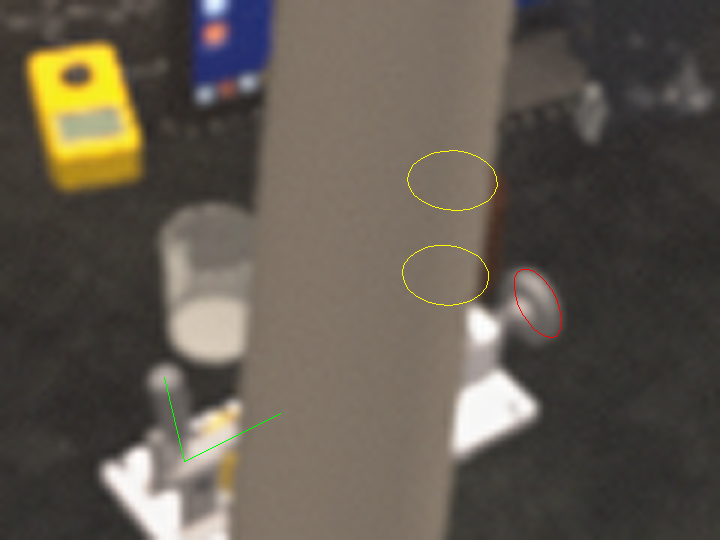

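The clamp is closed on the meter: arm over the display at top crop 205,375, handle upright in the side view. The bottle clears the tilted gripper. Down to the plunger.

Emit:
servo_tool(rows=[[1,-0.1,0.39,0,0,0,0],[1,-0.1,0.39,0,0,0,0],[1,-0.1,0.39,0,0,0,0],[1,-0.1,0.39,0,0,0,0],[1,-0.09,0.36,0,0,0,0],[1,0,0,0,0,0,0]])

```text
time_s: 35.17
tool_pos: [0.538, -0.2493, 0.0222]
ee_rot: [-0.691, -0.145, -0.039, 0.707]
wrist_force: [0.2, -0.2, -0.2]
finger_gap: 0.0004
```

```bash
python3 - <<'E'
from h import *
st()
p=camera('top');over(p,[],'ov22t.png',(270,160,350,220),9)
p=camera('side');over(p,[],'ov22s.png',(285,140,365,200),9)
E
```

```text
t 35.17 tcp [ 0.538  -0.2493  0.0222] jig [-203.1    3.8] F [ 0.2 -0.2 -0.2] gap 0.0004 Rm [[0.955, 0.255, -0.152], [0.146, 0.042, 0.988], [0.259, -0.966, 0.003]]
```

View pics/ov22t.png

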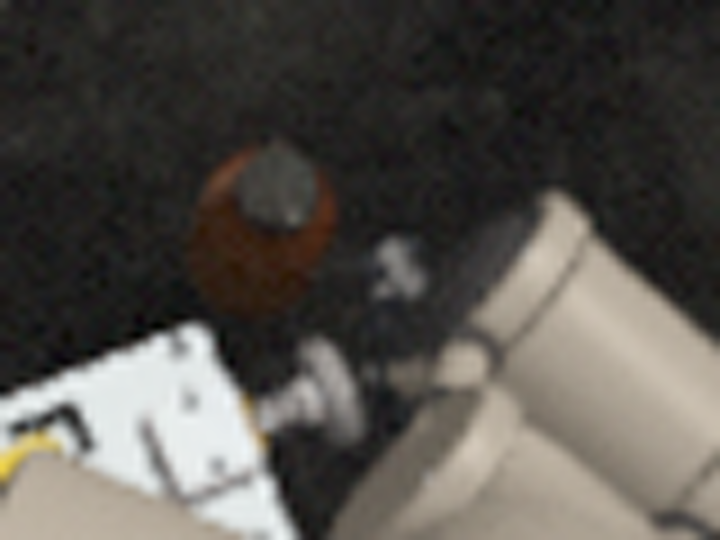

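View pics/ov22s.png

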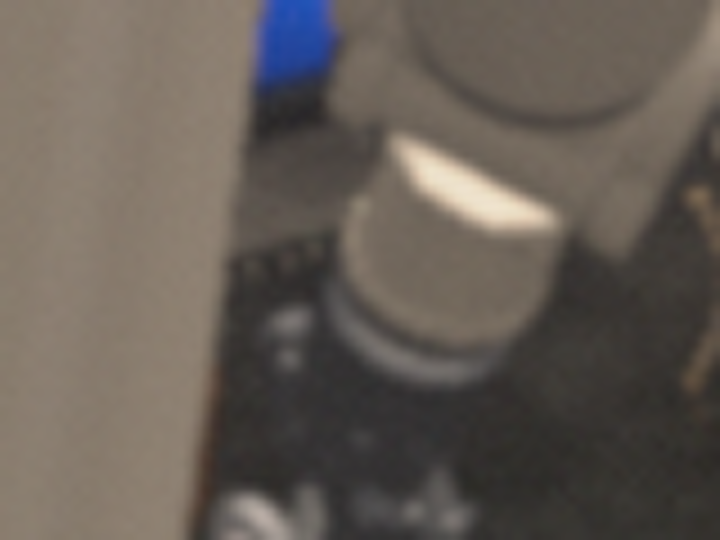

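The left knuckle of the gripper (top crop 400,265) would pass close to the bottle (260,240) during the push. I'll tilt the tool another 20° towards the robot to gain clearance.

Emit:
servo_tool(rows=[[1,0,0,0,0,0,-0.15],[1,0,0,0,0,0,-0.15],[1,0,0,0,0,0,-0.145],[1,0,0,0,0,0,0]])

```text
time_s: 35.78
tool_pos: [0.5388, -0.247, 0.0243]
ee_rot: [-0.659, -0.242, -0.138, 0.698]
wrist_force: [-0.1, 0.0, 1.1]
finger_gap: -0.0002
```

```bash
python3 - <<'E'
from h import *
st()
p=camera('top');over(p,[],'ov23t.png',(270,160,350,220),9)
print(state()['joint_pos'].round(2))
E
```

```text
t 35.77 tcp [ 0.5388 -0.247   0.0243] jig [-200.9    2.6] F [-0.1  0.   1.1] gap -0.0002 Rm [[0.845, 0.512, -0.157], [0.127, 0.093, 0.987], [0.52, -0.854, 0.013]]
[-0.79  0.62  1.94  1.09  0.51 -1.91]
```

View pics/ov23t.png

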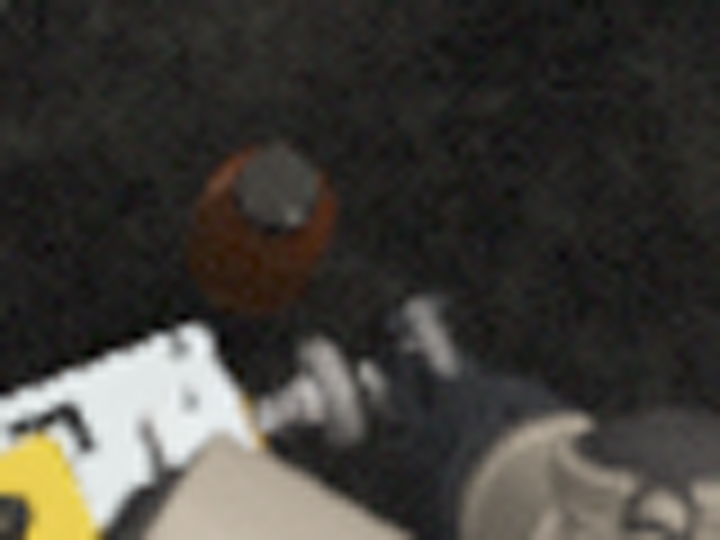

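Emit:
servo_tool(rows=[[1,0,0,0.1,0,0,0],[1,0,0,0.1,0,0,0],[1,0,0,0.1,0,0,0],[1,0,0,0.1,0,0,0],[1,0,0,0,0,0,0]])

```text
time_s: 36.45
tool_pos: [0.5353, -0.2186, 0.0245]
ee_rot: [-0.661, -0.243, -0.137, 0.697]
wrist_force: [3.8, -7.7, -5.2]
finger_gap: 0.0001
```

```bash
python3 - <<'E'
from h import *
st()
E
```

```text
t 36.45 tcp [ 0.5353 -0.2186  0.0245] jig [-172.3    1.9] F [ 3.8 -7.7 -5.2] gap 0.0001 Rm [[0.844, 0.512, -0.157], [0.13, 0.088, 0.988], [0.52, -0.854, 0.008]]
```

Emit:
servo_tool(rows=[[1,0,0,0.08,0,0,0],[1,0,0,0.08,0,0,0],[1,0,0,0.04,0,0,0],[1,0,0,0,0,0,0]])

```text
time_s: 36.95
tool_pos: [0.5334, -0.2065, 0.0247]
ee_rot: [-0.663, -0.242, -0.138, 0.695]
wrist_force: [6.0, -14.2, -8.5]
finger_gap: -0.0
```

```bash
python3 - <<'E'
from h import *
st()
E
```

```text
t 36.95 tcp [ 0.5334 -0.2065  0.0247] jig [-160.1    2. ] F [  6.  -14.2  -8.5] gap -0.0 Rm [[0.845, 0.513, -0.154], [0.129, 0.084, 0.988], [0.519, -0.854, 0.005]]
```

Emit:
servo_tool(rows=[[1,0,0,0.03,0,0,0],[1,0,0,0.02,0,0,0],[1,0,0,0,0,0,0]])

```text
time_s: 37.33
tool_pos: [0.5334, -0.2065, 0.0248]
ee_rot: [-0.665, -0.241, -0.139, 0.693]
wrist_force: [8.5, -24.6, -14.3]
finger_gap: -0.0002
```

```bash
python3 - <<'E'
from h import *
st()
p=camera('top');over(p,[],'ov24t.png',(250,170,330,230),9)
E
```

```text
t 37.33 tcp [ 0.5334 -0.2065  0.0248] jig [-160.    2.] F [  8.5 -24.6 -14.3] gap -0.0002 Rm [[0.845, 0.513, -0.149], [0.128, 0.077, 0.989], [0.519, -0.855, -0.001]]
```

View pics/ov24t.png

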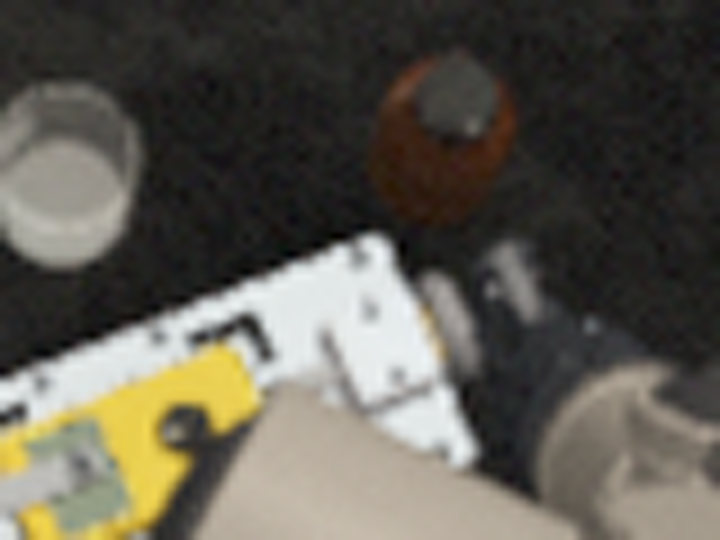

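The plunger is fully home: the position stays put while the force rises to 25 N, and the bottle is in its old place. Backing off and going up.

Emit:
servo_tool(rows=[[1,0,0,-0.15,0,0,0],[1,0,0,-0.25,0,0,0],[1,0,0,-0.3,0,0,0],[1,0,0,-0.3,0,0,0],[1,0,-0.4,0,0,0,0],[1,0,-0.5,0,0,0,0],[1,0,-0.5,0,0,0,0],[1,0,-0.5,0,0,0,0],[1,0,-0.2,0,0,0,0.16],[1,0,0,0,0,0,0.16],[1,0,0,0,0,0,0.16],[1,0,0,0,0,0,0.16],[1,0,0,0,0,0,0.135],[1,0,0,0,0,0,0]])

```text
time_s: 39.12
tool_pos: [0.4638, -0.2859, 0.1573]
ee_rot: [-0.702, -0.035, 0.08, 0.707]
wrist_force: [-0.3, -0.1, -0.3]
finger_gap: -0.0001
```

```bash
python3 - <<'E'
from h import *
st(); J=fr(*JP); tgt([*J([.052,.004,0])[0][:2],.175],JP[2]-np.pi/2)
p=camera('top');over(p,[],'ov25t.png',(225,160,345,250),6)
p=camera('side');over(p,[],'ov25s.png',(225,150,345,240),6)
E
```

```text
t 39.12 tcp [ 0.4638 -0.2859  0.1573] jig [-228.2   82.7] F [-0.3 -0.1 -0.3] gap -0.0001 Rm [[0.985, -0.064, -0.162], [0.162, 0.003, 0.987], [-0.063, -0.998, 0.013]]
pos [ 0.4638 -0.2859  0.1573] turn first [-0.016  0.017 -0.08 ] then shift [ 1.049 -0.236  3.736]
```

View pics/ov25t.png

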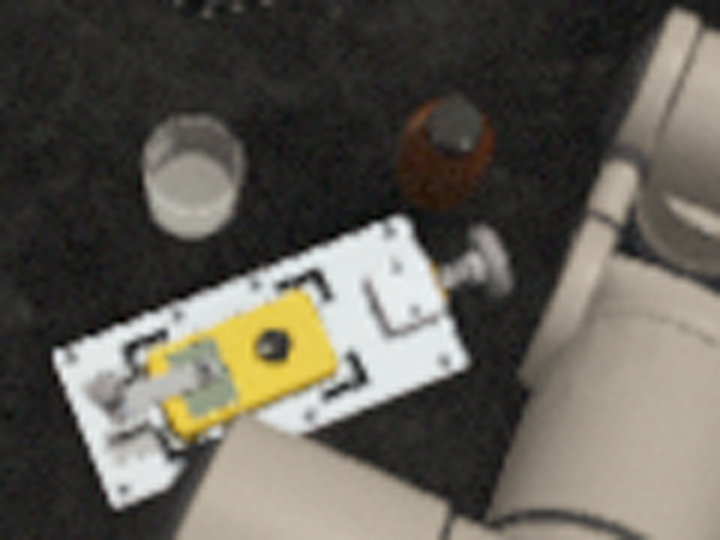

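View pics/ov25s.png

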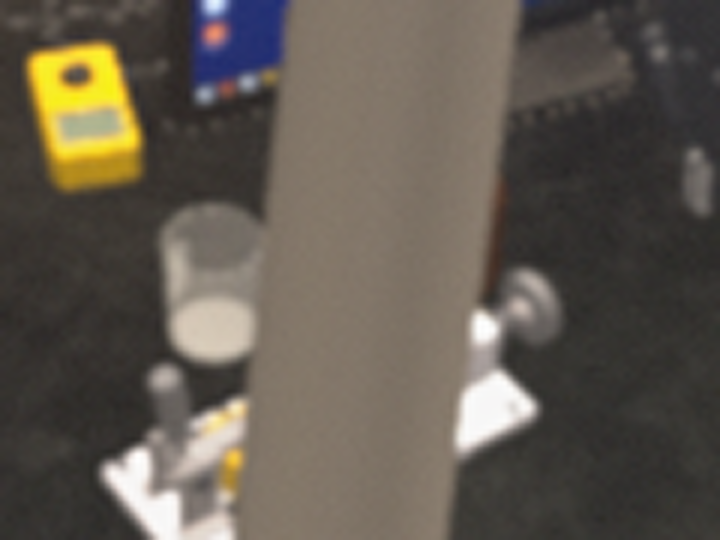

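The plunger has sprung back out (head at top crop 490,260), the clamp is still closed, and the bottle and beaker are in place. Now I open the clamp.

Emit:
servo_tool(rows=[[1,0,0,0,-0.016,0.017,-0.08],[1,0.117,-0.026,0.415,0,0,0],[1,0.117,-0.026,0.415,0,0,0],[1,0.117,-0.026,0.415,0,0,0],[1,0.117,-0.026,0.415,0,0,0],[1,0.117,-0.026,0.415,0,0,0],[1,0.117,-0.026,0.415,0,0,0],[1,0.117,-0.026,0.415,0,0,0],[1,0.117,-0.026,0.415,0,0,0],[1,0.117,-0.026,0.415,0,0,0],[1,0,0,0,0,0,0]])

```text
time_s: 40.6
tool_pos: [0.4991, 0.0027, 0.1755]
ee_rot: [-0.705, -0.053, 0.052, 0.706]
wrist_force: [-0.1, -0.5, 0.9]
finger_gap: 0.0001
```

```bash
python3 - <<'E'
from h import *
st(); J=fr(*JP); tgt([*J([.052,.004,0])[0][:2],.10],JP[2]-np.pi/2)
E
```

```text
t 40.6 tcp [0.4991 0.0027 0.1755] jig [51.9  4.7] F [-0.1 -0.5  0.9] gap 0.0001 Rm [[0.989, 0.001, -0.148], [0.148, 0.001, 0.989], [0.001, -1.0, 0.001]]
pos [0.4991 0.0027 0.1755] turn first [-0.001 -0.002  0.002] then shift [9.000e-03 1.007e+00 1.000e-03]
```

Emit:
servo_tool(rows=[[1,0,0.4,0,0,0,0],[1,0,0.4,0,0,0,0],[1,0,0.2,0,0,0,0],[1,0,0.02,0.1,0,0,0],[1,0,0.02,0.1,0,0,0],[1,0,0.02,0.1,0,0,0],[1,0,0.03,0.1,0,0,0],[1,0,0.03,0.1,0,0,0],[1,0,0.03,0.1,0,0,0],[1,0,0.03,0.1,0,0,0],[1,0,0.03,0.1,0,0,0],[1,0,0.03,0.1,0,0,0],[1,0,0.03,0.1,0,0,0],[1,0,0,0.03,0,0,0],[1,0,0,0,0,0,0]])

```text
time_s: 42.48
tool_pos: [0.4884, 0.0783, 0.08]
ee_rot: [-0.705, -0.052, 0.052, 0.705]
wrist_force: [0.9, -0.9, 0.1]
finger_gap: -0.0001
```

```bash
python3 - <<'E'
from h import *
st()
E
```

```text
t 42.48 tcp [0.4884 0.0783 0.08  ] jig [128.2   4.1] F [ 0.9 -0.9  0.1] gap -0.0001 Rm [[0.989, -0.0, -0.146], [0.146, 0.0, 0.989], [-0.0, -1.0, 0.0]]
```

Emit:
servo_tool(rows=[[1,0,-0.4,0,0,0,0],[1,0,-0.4,0,0,0,0],[1,0,-0.4,0,0,0,0],[1,-0.22,0,-0.41,0,0,0],[1,-0.22,0,-0.41,0,0,0],[1,-0.22,0,-0.41,0,0,0],[1,-0.22,0,-0.41,0,0,0],[1,-0.22,0,-0.41,0,0,0],[1,-0.22,0,-0.41,0,0,0],[1,-0.22,0,-0.41,0,0,0],[1,-0.22,0,-0.41,0,0,0],[1,-0.22,0,-0.41,0,0,0],[1,-0.22,0,-0.41,0,0,0],[1,0,0,0,0,0,0]])

```text
time_s: 44.22
tool_pos: [0.3695, -0.2522, 0.17]
ee_rot: [0.705, 0.051, -0.05, -0.705]
wrist_force: [0.5, 0.2, -0.6]
finger_gap: -0.0002
```

```bash
python3 - <<'E'
from h import *
st(); J=fr(*JP)
piv=np.array([.088,0,.052]); th=0
ad=np.array([np.sin(.18-th),0,np.cos(.18-th)]); hd=np.array([np.cos(-.32+th),0,np.sin(-.32+th)])
P=[(J([piv+.068*ad,piv,piv+.08*hd,piv]),(0,255,0))]
p=camera('top');over(p,P,'ov26t.png',(210,160,330,250),6); save(p,'full26.png')
p=camera('side');over(p,P,'ov26s.png',(210,150,330,240),6)
E
```

```text
t 44.23 tcp [ 0.3695 -0.2522  0.17  ] jig [-180.9  170.9] F [ 0.5  0.2 -0.6] gap -0.0002 Rm [[0.99, 0.0, -0.142], [0.142, -0.0, 0.99], [0.0, -1.0, -0.0]]
```

View pics/ov26t.png

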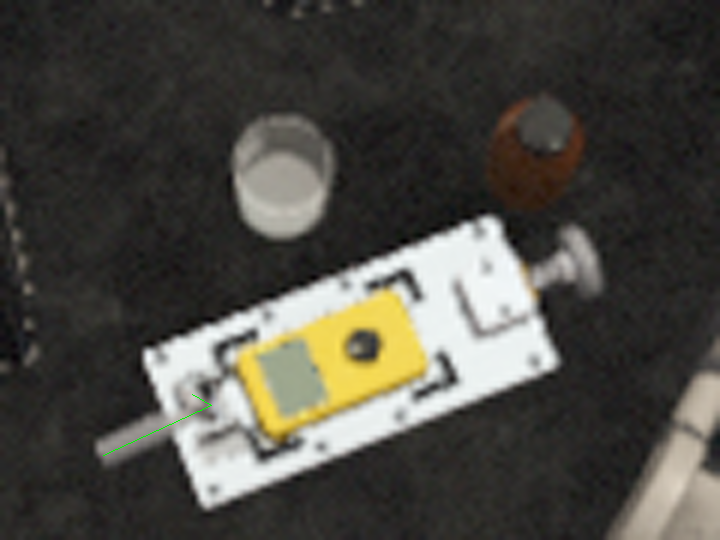

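View pics/ov26s.png

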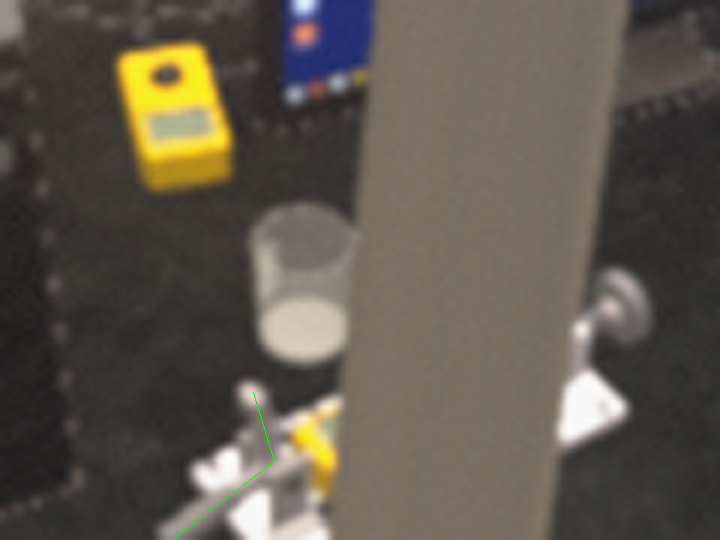

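View pics/full26.png

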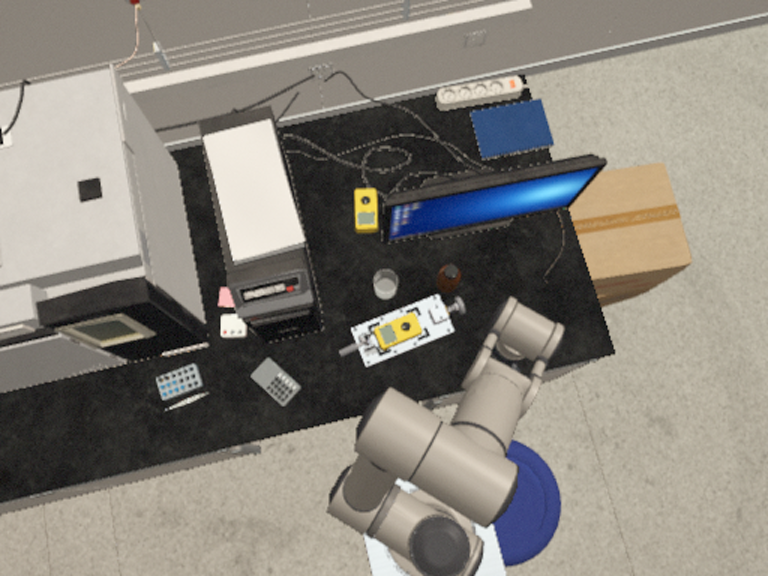

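```bash
python3 - <<'E'
from h import *
J=fr(*JP); p=camera('top')
# meter flat model shifted +3.5 in x
P=[(J(np.array(box(-60+3.5,60+3.5,-31,31,40))*1e-3),(255,0,0)),(J(np.array(box(-60+3.5,60+3.5,-31,31,12))*1e-3),(0,0,255))]
over(p,[],'ov27.png',(240,205,290,242),15); over(p,P,'ov27b.png',(240,205,290,242),15)
u0=cv2.imread('pics/top0.png'); u1=cv2.imread('pics/full26.png')
d=cv2.absdiff(u0,u1).max(2)
for n,(x,y,w,h) in {'bottle':(432,258,34,34),'beaker':(368,265,34,36),'calc':(245,352,60,58)}.items(): print(n,d[y:y+h,x:x+w].mean(),np.percentile(d[y:y+h,x:x+w],99))
E
```

```text
bottle 7.563148788927336 16.0
beaker 9.922385620915033 17.0
calc 8.964080459770114 16.0
```

View pics/ov27b.png

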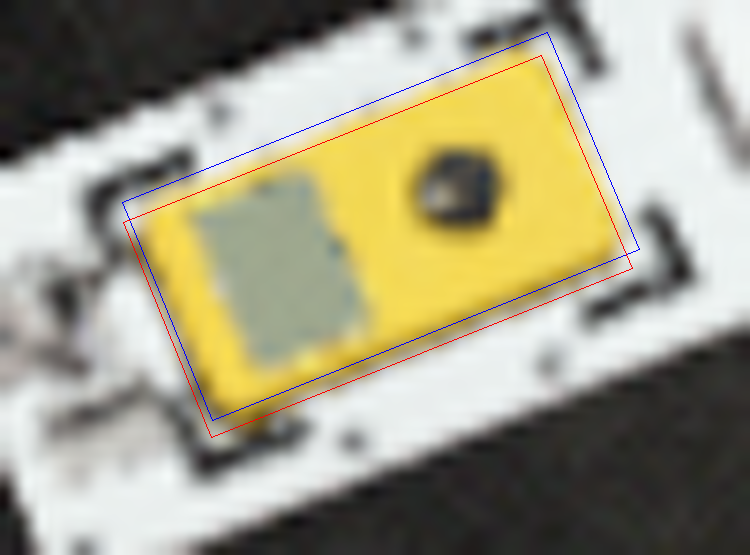

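The flat model fits the meter inside the guides, and the pixels at the bottle, beaker and calculator show no change beyond noise. Handing in.

```bash
python3 - <<'E'
from h import *
print(job_done())
E
```

```text
the job is handed in; nothing more can be done
None
```

The job is done and handed in at about 44 s of the 72 s allowed; no verdict came back.

**What I did**
1. I found the clamp closed and swung it open.
2. I picked up the meter farthest to the robot's right and laid it in the pocket, display end under the clamp.
3. I swung the clamp over centre onto the meter.
4. I pushed the plunger home: it stopped moving while the force rose to about 25 N. Then I let it spring back.
5. I swung the clamp fully open and moved the arm clear.

**What went wrong on the way:** The first placing left the knob end resting on the guides. My jig origin was about 4 mm off along the jig, and the camera and robot frames differed by about 4 mm across it. I re-gripped the meter and seated it properly.

**Last checks**
- **Meter:** it lies flat inside all four guides. It sits about 3.5 mm towards the clamp, close to that end's guides but within the 4 mm play.
- **Jig:** the plunger is out and the clamp is open. It was seen closed just before and just after the push.
- **Bottle, beaker and calculator:** no change in the top view beyond image noise.
- **Not checked:** the arm hid most of the meter in the last side view, so its position rests on the top view alone.

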